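Set up the mandrel block for hook bending

TASK

Get the mandrel block ready for bending hooks: push every mandrel from the wooden rack, long shank first, fully home into a bore of the block (any mandrel fits any bore), so that its collar seats at the back of the pocket. Then lock each mandrel in with a red T-head keeper from the stand: drop the keeper through the slot above that mandrel until its flange rests on the block, and turn it a quarter turn so that its grip lies along the mandrel. A spare keeper may stay in its stand; do not knock over the oil can.

Things in the scene. Friction and masses are not known exactly. Their poses are not given: they have to be found in the camera images.
- mandrel_block: Green and grey steel mandrel block bolted to the bench, 151 deep (its x) x 152 wide (196 over its low bolt ears), 113.5 mm high. Origin: centre of its underside; +x is the way mandrels go in. Its front face (x = -75.5 mm) has three pockets open to the front, 50 mm apart, 31 wide, 32 high, 33 mm deep, roofed by a 9 mm top plate with a slot over each. It cannot move.
- seat_1 (a point): Left bore: round, 14 mm in diameter, 108 mm deep, level, its axis 88 mm above the bench. The point lies on the axis at the bore's mouth, in the pocket's back wall, where the mandrel's collar seats, 33 mm behind the block's front face. Axes as the block's, +x into the bore.
- seat_2 (a point): the same for the middle bore
- seat_3 (a point): the same for the right bore
- slot_1 (a point): Slot over the left pocket, 26 mm long across the block (its y) and 11 mm wide, through the 9 mm top plate. The point is its centre on the plate's upper face: 25.5 mm above the bore axis, 21 mm in front of the seat, 12 mm behind the front face. Axes as the block's.
- slot_2 (a point): the same over the middle pocket
- slot_3 (a point): the same over the right pocket
- mandrel_rack: Loose wooden rack, 194 x 130 mm, 1.2 kg; mandrels lie in it level, 42 mm apart, pointing along its +x, axes 34 mm above the bench. Origin: on its underside, below the middle mandrel's origin. Board 8 mm thick; a grooved saddle, 45 mm high, x = -66 to -13 mm, hides the tails; a notched rail, 40 mm high, x = 84 to 100 mm, holds the tips; between them the shanks are free to grip.
- mandrel_1: Bright steel mandrel, 0.18 kg, all alike: 12 mm round shank 105 mm long with a rounded tip, dark collar 26 mm in diameter, 8 mm thick, 12 mm round tail 62 mm long. Origin: on the axis at the collar's front; +x to the tip (+105 mm; tail end -70). Home: origin on the seat, 37 mm of tail stand out of the block. Left partway in it stays but sags a few degrees; pushed on while held askew it binds.
- mandrel_2: Bright steel mandrel, 0.18 kg, all alike: 12 mm round shank 105 mm long with a rounded tip, dark collar 26 mm in diameter, 8 mm thick, 12 mm round tail 62 mm long. Origin: on the axis at the collar's front; +x to the tip (+105 mm; tail end -70). Home: origin on the seat, 37 mm of tail stand out of the block. Left partway in it stays but sags a few degrees; pushed on while held askew it binds.
- mandrel_3: Bright steel mandrel, 0.18 kg, all alike: 12 mm round shank 105 mm long with a rounded tip, dark collar 26 mm in diameter, 8 mm thick, 12 mm round tail 62 mm long. Origin: on the axis at the collar's front; +x to the tip (+105 mm; tail end -70). Home: origin on the seat, 37 mm of tail stand out of the block. Left partway in it stays but sags a few degrees; pushed on while held askew it binds.
- keeper_stand: Loose dark hardwood stand, 44 x 136 x 28 mm, 0.7 kg, with three slots for the keepers in a row along its y, 44 mm apart (their grips stand along its x). Origin: centre of its underside.
- keeper_1: T-head keeper, one of three alike, 60 g, upright in the stand: red flat grip 26 long (x) x 9 x 26 mm high on a dark flange 20 mm across, 3 mm thick; under it a 7 mm neck and a cross-bar 21 (x) x 6.5 x 7 mm, its foot 17.5 mm below the flange. Origin: flange's underside, which rests on stand or plate; grip top +29 mm. Cross-bar along a slot: it drops through; turned 90 degrees: it is caught below.
- keeper_2: T-head keeper, one of three alike, 60 g, upright in the stand: red flat grip 26 long (x) x 9 x 26 mm high on a dark flange 20 mm across, 3 mm thick; under it a 7 mm neck and a cross-bar 21 (x) x 6.5 x 7 mm, its foot 17.5 mm below the flange. Origin: flange's underside, which rests on stand or plate; grip top +29 mm. Cross-bar along a slot: it drops through; turned 90 degrees: it is caught below.
- keeper_3: T-head keeper, one of three alike, 60 g, upright in the stand: red flat grip 26 long (x) x 9 x 26 mm high on a dark flange 20 mm across, 3 mm thick; under it a 7 mm neck and a cross-bar 21 (x) x 6.5 x 7 mm, its foot 17.5 mm below the flange. Origin: flange's underside, which rests on stand or plate; grip top +29 mm. Cross-bar along a slot: it drops through; turned 90 degrees: it is caught below.
- oil_can: green oil can with a thin brass spout, a bystander, 68 x 85 x 176 mm, stands left of the block; origin under it

How it is judged:
By the outcome, as a careful person would: the job done as asked, in the order asked, and still so for the second after the job is handed in, with the robot touching nothing.
Of mandrel_1, mandrel_2, mandrel_3 only 2 to 3 are there at a start; the rules pass over those that are not, and their reading is None.
At some moment in a run one of mandrel_rack, keeper_stand may be knocked a few centimetres aside while the robot is not near it.
It also fails if it takes over 210 s, if anything falls off the work surface, if the arm or the gripper's body presses on something with over 40 N, if the wrist force passes 120 N, or if a joint passes its speed limit or range.

ROBOT

A 7-joint arm with a two-finger parallel gripper is mounted at the origin on a cart in front of the work surface, level with it; the furniture and walls round the work are solid. World frame = base frame: x ahead of the robot, y to its left, z up, the work surface at z = 0. Lengths are in m, angles in rad, forces in N, time in s.
With the tool pointing down it reaches from about 0.4 to 0.875 m from the base axis. Payload 6.5 kg.
Tool frame: the origin (TCP) lies midway between the tips of the shut fingers; the grasp point (between the pads) lies 19 mm behind it; z points along the fingers, y is the line along which they close (so a half turn about z gives the same grasp; the last joint's range is limited). The gripper opens to 85 mm and grips with 20 to 120 N. Pads are 22 mm wide; open, the fingers measure 114 mm over their backs; the gripper's body (76 mm by 85 mm) begins 54 mm behind the grasp point. The pads swing forward as they close: fully open they stand 13 mm farther back than shut.
Start: joints at [1.064, 0.536, -0.004, 1.538, 0.003, 1.067, -0.071], TCP at [0.277, -0.588, 0.231] pointing down, gripper open.
Joint ranges: [-2.7, 2.7], [-0.37, 2.16], [-1.27, 1.26], [0.24, 2.4], [-1.31, 4.45], [0.19, 1.91], [-2.76, 2.76]. Speed limits (rad/s): [2.39, 2.39, 3.14, 3.14, 3.14, 3.14, 3.14].

INTERFACE

Orientations are given as a unit quaternion [x, y, z, w].
In Python, from cell import r gives the robot as it stands.
- The arm moves only by the tool step_arm, never from a script. Its argument "targets" is a list of rows, each a list of 7 numbers: the turn, a rotation vector about the tool's x, y, z in rad, then the shift along the tool's x, y, z in m, then the opening, from -1 (shut) to 1 (fully open), so that 0 is half open. In form: [[wx, wy, wz, tx, ty, tz, gripper], ...]. A call has exactly 10 rows; each row shifts and turns the commanded pose from where the row before left it, along the tool's axes as they then stand; what a row does not reach is not made up. A row lasts 1/8 s, in which the tool goes at most 62.5 mm and 10.7 degrees, less where a joint would pass 70% of its speed; a pose out of reach is approached as far as the arm can. A call is refused whole if a number of a shift passes 0.0625 or a number of a turn 0.188, either way. A call with a gripper value outside its range is refused whole. The fingers move at their own pace and stop on an object; the grip force is fixed at half the most. Time passes only in rows, so rows that do not move let the fingers close, or fill a call up. It gives the time, the measured TCP pose, the force, the opening and the grip force at its end, in the units of the state.
- r.state(): the state, without advancing time (a new reading comes with each control period).
- r.grab_frame(name): name is "side" or "top"; returns the picture (480x640x3 uint8, blue, green, red); there is no depth.
- r.get_calibration(name): a dict with "fx", "fy", "cx", "cy" (pixels), "distortion" ([k1, k2, p1, p2, k3] as OpenCV has them; the pictures are not rectified), "camera_from_world" (4x4, takes a point from world to camera coordinates). Camera axes: x right, y down, z forward; pixel columns grow to the right and rows downward; lengths in m; the calibration is good to about 2 mm. A picture is of the moment at which its call begins. get_calibration takes no time and is no camera call.
- r.sign_off(): hands the job in; it is judged then, once.
Trained networks look in the newest picture that a camera, given by its name, has taken for a name from the list of things; names that differ only in an ending like _2 or _b are one class to them, and where a whole thing is asked for, a point or a joint stands for the part that bears it (a point fixed in the world has none). Each returns a list of dicts, best first, with "p" (0 to 1); they miss things now and then, are a little off and sometimes report something else, mostly with a low value. They report only what shows in the picture. A call takes as long as a camera call.
- r.search_frame(camera, thing): "rect" ([left, top, right, bottom] in pixels, round what is visible of it).
The state is a dict: "time": time; "joint_positions": joint angles; "dq": joint speeds; "tau": joint torques, N m; "position": TCP position; "eef_rot": TCP orientation; "wrist_force": force on the tool from outside, world axes, zero at the start; "ft_torque": the same for the moment, N m; "width": opening from 0.0 (shut) to 1.0 (fully open); "finger_force": force on a finger pad.
Only numpy, scipy, OpenCV 4.12 (cv2) and the standard library are available. Lean on these libraries where they do the work, as an engineer would, in place of code of your own. Each camera call takes 0.05 s, during which the arm holds its last target. There are 200 camera calls.

## Working session

There is one attempt and no reset: what is moved stays moved. The work goes in short steps, Python scripts to look and compute and a tool call to move; the robot and the scene stay as the last step left them, time stands still between calls to the robot, and variables do not carry over. Pictures are saved under pics/ and viewed, at most 14 in all, crops included, and the job is handed in when it is done.

Besides the shell and the picture viewer there is one more tool, called after ">>>" as name([rows], argument=value, ...), one row to a line, values as JSON. step_arm: Moves the arm, as the interface text tells. Its arguments: {"type":"object","properties":{"targets":{"type":"array"}},"required":["targets"]}

```bash
ls; mkdir -p pics; cat > h.py <<'E'
from cell import r
import numpy as np, cv2
from scipy.spatial.transform import Rotation as R
def cal(n):
    c=r.get_calibration(n); K=np.array([[c['fx'],0,c['cx']],[0,c['fy'],c['cy']],[0,0,1]]);return K,np.array(c['distortion'],float),np.array(c['camera_from_world'])
def pix2w(n,uv,z):
    K,d,T=cal(n); p=cv2.undistortPoints(np.array(uv,float).reshape(-1,1,2),K,d).reshape(-1,2)
    C=-T[:3,:3].T@T[:3,3]; D=np.c_[p,np.ones(len(p))]@T[:3,:3]
    return C+D*((z-C[2])/D[:,2])[:,None]
def w2pix(n,P):
    K,d,T=cal(n); return cv2.projectPoints(np.array(P,float).reshape(-1,3),cv2.Rodrigues(T[:3,:3])[0],T[:3,3],K,d)[0].reshape(-1,2)
E
python3 - <<'E'
from h import *
np.set_printoptions(precision=3,suppress=True)
for n in ('top','side'):
    cv2.imwrite(f'pics/{n}0.png',r.grab_frame(n))
    K,d,T=cal(n);print(n,K[0,0],d,-T[:3,:3].T@T[:3,3],T[2,:3])
    for t in ('mandrel_block','mandrel_rack','mandrel_1','keeper_stand','keeper_1','oil_can'):
        print(t,[(np.round(q['rect']),round(q['p'],2)) for q in r.search_frame(n,t)[:5]])
s=r.state();print(s['position'],s['eef_rot'],s['time'],s['width'])
E
```

```text
pics
top 503.2927352626101 [-0.013  0.     0.     0.     0.   ] [0.415 0.057 1.094] [ 0.094 -0.011 -0.996]
mandrel_block [(array([250., 135., 350., 229.]), 0.69)]
mandrel_rack []
mandrel_1 [(array([377., 262., 459., 271.]), 0.84), (array([373., 284., 456., 296.]), 0.68)]
keeper_stand [(array([275., 262., 344., 294.]), 0.68)]
keeper_1 [(array([303., 275., 314., 284.]), 0.55), (array([285., 276., 291., 286.]), 0.39)]
oil_can [(array([156., 140., 205., 188.]), 0.89)]
side 496.17040566911584 [0.014 0.    0.    0.    0.   ] [0.244 0.758 0.688] [ 0.272 -0.745 -0.608]
mandrel_block [(array([208., 210., 307., 316.]), 0.73), (array([383., 200., 406., 240.]), 0.73)]
mandrel_rack [(array([338., 188., 412., 256.]), 0.56)]
mandrel_1 [(array([358., 252., 369., 268.]), 0.7), (array([382., 198., 405., 243.]), 0.69), (array([345., 191., 368., 231.]), 0.67), (array([366., 197., 386., 236.]), 0.59), (array([207., 208., 310., 316.]), 0.2)]
keeper_stand [(array([364., 195., 385., 235.]), 0.31)]
keeper_1 [(array([354., 269., 367., 284.]), 0.73), (array([356., 253., 369., 269.]), 0.7), (array([349., 282., 366., 301.]), 0.53)]
oil_can [(array([134., 300., 210., 375.]), 0.7)]
[ 0.277 -0.588  0.231] [ 0.976  0.219 -0.    -0.   ] 0.7 0.9997605794197137
```

```bash
python3 - <<'E'
import cv2
for n,(a,b,c,d) in {'top':(120,120,500,340),'side':(120,160,440,390)}.items():
    f=cv2.imread(f'pics/{n}0.png')[b:d,a:c]; s=800/(c-a) if (d-b)*800/(c-a)<600 else 600/(d-b)
    cv2.imwrite(f'pics/{n}0c.png',cv2.resize(f,None,fx=s,fy=s,interpolation=cv2.INTER_CUBIC))
E
```

```text
(no output)
```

View pics/top0c.png

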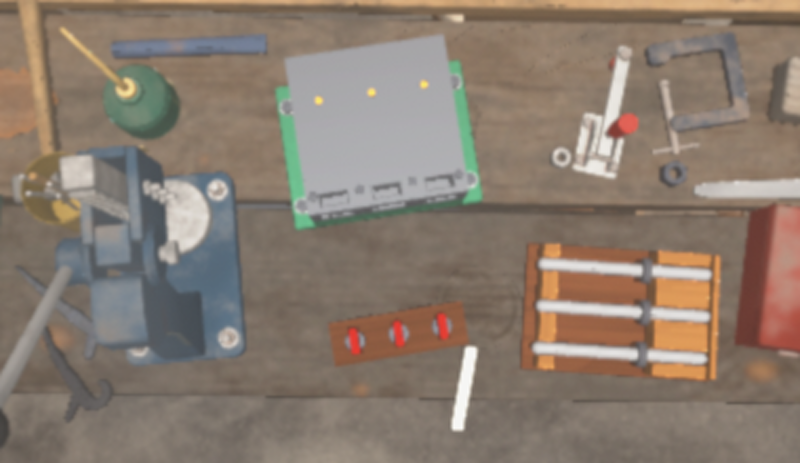

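View pics/side0c.png

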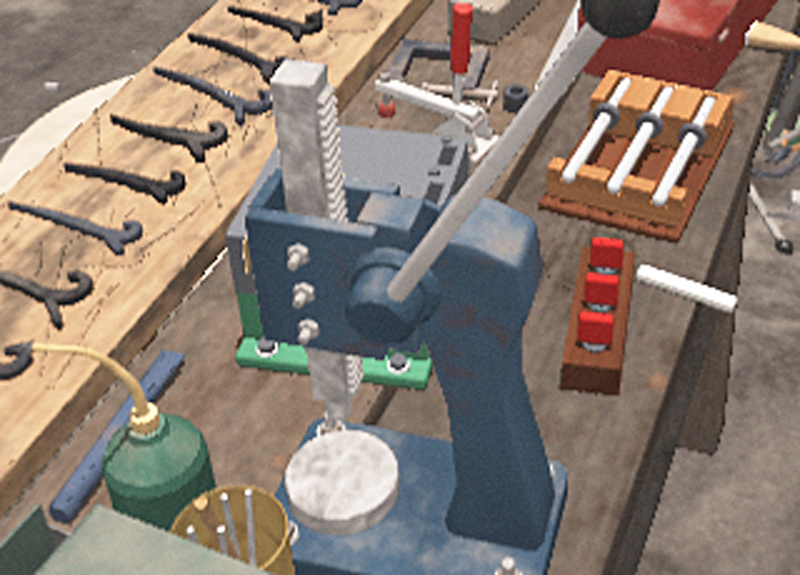

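Top view: block top plate around px (255-345, 137-220), its pocket side facing the robot. The rack holds 3 mandrels on the right, tips pointing left. The stand with 3 keepers is near (310,280). In the side view the blue press hides part of the block.

```bash
cat > fit.py <<'E'
from h import *
from scipy.optimize import minimize
def seg(a,b,n=40): return np.linspace(a,b,n)
def place(P,p):
    c,s=np.cos(p[2]),np.sin(p[2]); P=np.asarray(P); return np.c_[p[0]+c*P[:,0]-s*P[:,1],p[1]+s*P[:,0]+c*P[:,1],P[:,2]]
def fitedges(img,cam,P,p0,spread=(.006,.006,.04)):
    g=cv2.GaussianBlur(img,(0,0),1.0).astype(np.float32)
    G=np.zeros(g.shape[:2],np.float32)
    for k in range(3): G=np.maximum(G,np.hypot(cv2.Sobel(g[...,k],5,1,0),cv2.Sobel(g[...,k],5,0,1)))
    G=np.minimum(G,np.percentile(G,97))
    def f(p):
        uv=w2pix(cam,place(P,p)).astype(np.float32); return -float(cv2.remap(G,uv[:,0:1],uv[:,1:2],cv2.INTER_LINEAR).mean())
    best=None;rng=np.random.default_rng(0)
    for i in range(25):
        q=np.array(p0)+rng.uniform(-1,1,3)*spread*(i>0)
        o=minimize(f,q,method='Nelder-Mead',options=dict(initial_simplex=q+np.vstack([np.zeros(3),np.diag([.004,.004,.03])]),xatol=1e-5,fatol=1e-4))
        if best is None or o.fun<best.fun: best=o
    return best.x,best.fun
def rect(x0,x1,y0,y1,z): 
    c=[(x0,y0,z),(x1,y0,z),(x1,y1,z),(x0,y1,z)]; return np.vstack([seg(c[i],c[(i+1)%4]) for i in range(4)])
BLOCK=rect(-.0755,.0755,-.076,.076,.1135)
SLOTS=np.vstack([rect(-.069,-.058,y-.013,y+.013,.1135) for y in (-.05,0,.05)])
def mandrels(img):
    h=cv2.cvtColor(img,cv2.COLOR_BGR2HSV); m=((h[...,1]<60)&(h[...,2]>150)).astype(np.uint8); return m
def draw(img,cam,Ps,box,fn,s=None):
    a,b,c,d=box; s=s or min(800/(c-a),600/(d-b)); o=cv2.resize(img[b:d,a:c],None,fx=s,fy=s,interpolation=cv2.INTER_CUBIC)
    for P in Ps:
        for u,v in (w2pix(cam,P)-[a-.5,b-.5])*s: cv2.circle(o,(int(u),int(v)),1,(255,0,255),-1)
    cv2.imwrite(fn,o)
E
python3 - <<'E'
from fit import *
np.set_printoptions(precision=4,suppress=True)
img=cv2.imread('pics/top0.png'); cv=lambda u,v:(120+u/2.105,120+v/2.105)
c=pix2w('top',[cv(285,58),cv(443,36),cv(468,192),cv(305,212)],.1135); print(c)
fx=(c[0]+c[1]-c[2]-c[3])[:2]; p0=[*c.mean(0)[:2],np.arctan2(fx[1],fx[0])];print(p0)
pb,f=fitedges(img,'top',np.vstack([BLOCK,SLOTS]),p0);print('block',pb,f)
pb2,f=fitedges(img,'top',BLOCK,p0);print('block only',pb2,f)
h=cv2.cvtColor(img,cv2.COLOR_BGR2HSV)
# mandrels
m=((h[...,1]<50)&(h[...,2]>140)).astype(np.uint8); m[:, :365]=0;m[:,462:]=0;m[:235]=0;m[300:]=0
n,l,st,ce=cv2.connectedComponentsWithStats(m)
print([(s,cc) for s,cc in zip(st[1:],ce[1:]) if s[4]>30])
MS=[]
for ends in ([(540,264),(710,274)],[(537,306),(708,316)],[(535,348),(706,359)]):
    w=pix2w('top',[cv(*e) for e in ends],.034)[:,:2]; d=w[0]-w[1]; L=np.linalg.norm(d); a=np.arctan2(d[1],d[0]); o=w[1]+d/L*.07
    P=np.vstack([rect(.0,.105,-.006,.006,.034)[np.r_[0:36,120:160,84:120][:]],rect(-.07,-.008,-.006,.006,.034),rect(-.008,0,-.013,.013,.034)])
    q,f=fitedges(img,'top',P,[*o,a],(.004,.004,.03)); print('m',o,a,L,q,f); MS.append(place(P,q))
red=((h[...,1]>170)&(h[...,2]>120)&((h[...,0]<8)|(h[...,0]>172))).astype(np.uint8); red[:, :270]=0;red[:,350:]=0;red[:255]=0;red[300:]=0
n,l,st,ce=cv2.connectedComponentsWithStats(red)
for s,cc in zip(st[1:],ce[1:]):
    if s[4]>8: print('k',s,pix2w('top',[cc],.045))
sc=pix2w('top',[cv(330,322),cv(463,303),cv(469,345),cv(335,365)],.028);print('stand',sc)
draw(img,'top',[place(np.vstack([BLOCK,SLOTS]),pb)],(240,125,360,235),'pics/ovb.png')
draw(img,'top',MS,(360,225,470,305),'pics/ovm.png')
E
```

```text
[[ 0.6731  0.1675  0.1135]
 [ 0.6966  0.0186  0.1135]
 [ 0.548  -0.0061  0.1135]
 [ 0.5272  0.1454  0.1135]]
[np.float64(0.6112159358888472), np.float64(0.08133758778836174), np.float64(0.15757108707579523)]Traceback (most recent call last):
  File "<stdin>", line 6, in <module>
  File "fit.py", line 16, in fitedges
    o=minimize(f,q,method='Nelder-Mead',options=dict(initial_simplex=q+np.vstack([np.zeros(3),np.diag([.004,.004,.03])]),xatol=1e-5,fatol=1e-4))
    res = _minimize_neldermead(fun, x0, args, callback, bounds=bounds,
                               **options)
    fxr = func(xr)
    fx = function(np.copy(x), *(wrapper_args + args))
  File "fit.py", line 12, in f
    uv=w2pix(cam,place(P,p)).astype(np.float32); return -float(cv2.remap(G,uv[:,0:1],uv[:,1:2],cv2.INTER_LINEAR).mean())
       ~~~~~^^^^^^^^^^^^^^^^
  File "h.py", line 11, in w2pix
    K,d,T=cal(n); return cv2.projectPoints(np.array(P,float).reshape(-1,3),cv2.Rodrigues(T[:3,:3])[0],T[:3,3],K,d)[0].reshape(-1,2)
          ~~~^^^
  File "h.py", line 5, in cal
    c=r.get_calibration(n); K=np.array([[c['fx'],0,c['cx']],[0,c['fy'],c['cy']],[0,0,1]]);return K,np.array(c['distortion'],float),np.array(c['camera_from_world'])
ValueError: time passes only in moves, steps and waits
```

```bash
sed -i 's/^def cal(n):/import functools\n@functools.cache\ndef cal(n):/' h.py
cat > run1.py <<'E'
from fit import *
np.set_printoptions(precision=4,suppress=True)
img=cv2.imread('pics/top0.png'); cv=lambda u,v:(120+u/2.105,120+v/2.105)
p0=[.6112,.0813,.1576]
pb,f=fitedges(img,'top',np.vstack([BLOCK,SLOTS]),p0);print('block',pb,f)
pb2,f=fitedges(img,'top',BLOCK,p0);print('block only',pb2,f)
h=cv2.cvtColor(img,cv2.COLOR_BGR2HSV)
MS=[]
for ends in ([(540,264),(710,274)],[(537,306),(708,316)],[(535,348),(706,359)]):
    w=pix2w('top',[cv(*e) for e in ends],.034)[:,:2]; d=w[0]-w[1]; L=np.linalg.norm(d); a=np.arctan2(d[1],d[0]); o=w[1]+d/L*.07
    P=np.vstack([rect(.0,.105,-.006,.006,.034)[np.r_[0:36,84:120]],rect(-.07,-.008,-.006,.006,.034),rect(-.008,0,-.013,.013,.034)])
    q,f=fitedges(img,'top',P,[*o,a],(.004,.004,.03)); print('m',o,a,L,q,f); MS.append(place(P,q))
red=((h[...,1]>170)&(h[...,2]>120)&((h[...,0]<8)|(h[...,0]>172))).astype(np.uint8); red[:, :270]=0;red[:,350:]=0;red[:255]=0;red[300:]=0
n,l,st,ce=cv2.connectedComponentsWithStats(red)
for s,cc in zip(st[1:],ce[1:]):
    if s[4]>8: print('k',s,pix2w('top',[cc],.045))
sc=pix2w('top',[cv(330,322),cv(463,303),cv(469,345),cv(335,365)],.028);print('stand',sc)
draw(img,'top',[place(np.vstack([BLOCK,SLOTS]),pb)],(240,125,360,235),'pics/ovb.png')
draw(img,'top',MS,(360,225,470,305),'pics/ovm.png')
E
python3 run1.py
```

```text
block [0.598  0.0789 0.176 ] -90.88957214355469
block only [0.612  0.0814 0.1698] -123.14925384521484
m [ 0.4823 -0.1855] 1.524951372864604 0.17151995782291907 [ 0.4822 -0.187   1.525 ] -156.52049255371094
m [ 0.4402 -0.1829] 1.5248140781669202 0.17188752582359776 [ 0.4407 -0.1929  1.5154] -165.55613708496094
m [ 0.3978 -0.1804] 1.5185458637181497 0.1712990363189266 [ 0.3996 -0.1821  1.5136] -156.55404663085938
k [328 269   5  12  41] [[0.4241 0.0145 0.045 ]]
k [307 272   5  13  37] [[0.4157 0.0579 0.045 ]]
k [286 276   5  12  39] [[0.4082 0.1013 0.045 ]]
stand [[ 0.4264  0.1257  0.028 ]
 [ 0.4471 -0.0074  0.028 ]
 [ 0.4052 -0.0138  0.028 ]
 [ 0.3837  0.1199  0.028 ]]
```

View pics/ovb.png

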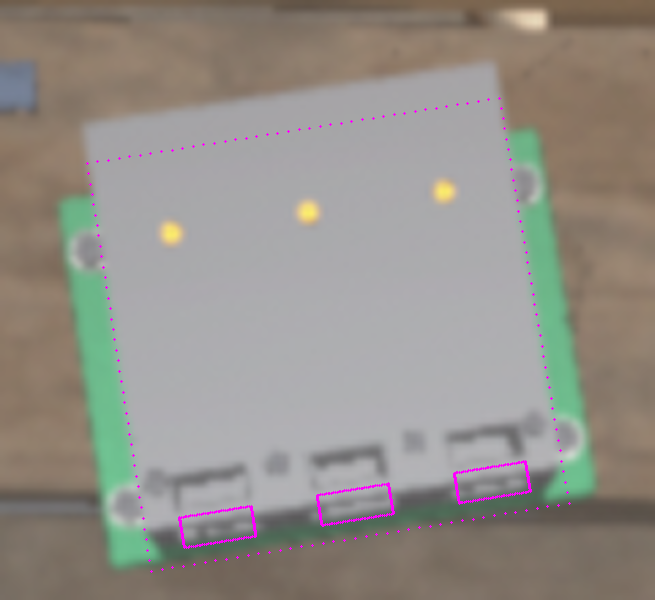

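View pics/ovm.png

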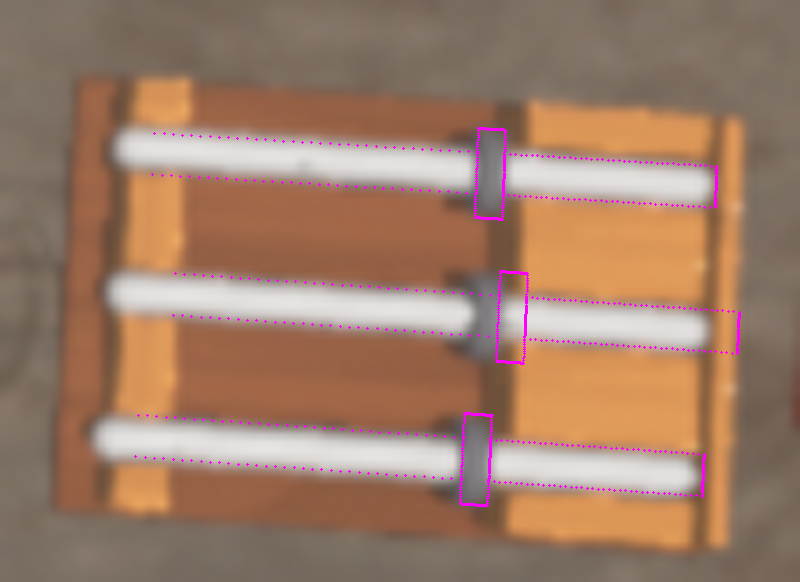

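The mandrel 1 and 3 overlays sit well. The combined block+slot fit slipped, but the block-only fit looks plausible; I'll refine it with the slots and plan the first move.

```bash
cat > mv.py <<'E'
from h import *
np.set_printoptions(precision=4,suppress=True)
def yaw():
    x=R.from_quat(r.state()['eef_rot']).as_matrix()[:,0]; return np.arctan2(x[1],x[0])
def go(pos,psi,n=10,p=None,y=None):
    "equal rows (wz,tx,ty,tz) from p,y to pos,psi (tool down)"
    p=np.array(r.state()['position'] if p is None else p); y=yaw() if y is None else y
    d=np.array(pos)-p; dy=(psi-y+np.pi/2)%np.pi-np.pi/2; a=y+dy*np.arange(n)/n
    M=np.array([[np.cos(a).sum(),np.sin(a).sum()],[np.sin(a).sum(),-np.cos(a).sum()]])
    t=np.linalg.solve(M,d[:2])
    print('n',n,'wz %.4f tx %.4f ty %.4f tz %.4f'%(-dy/n,t[0],t[1],-d[2]/n),'end psi %.3f'%(y+dy))
def st():
    s=r.state();Q=R.from_quat(s['eef_rot']).as_matrix(); print('t %.2f'%s['time'],np.array(s['position']),'psi %.4f'%yaw(),'z',Q[:,2],'F',np.array(s['wrist_force']),'w %.3f'%(s['width']*85),'ff',s['finger_force'])
E
python3 - <<'E'
from mv import *; from fit import *
img=cv2.imread('pics/top0.png')
for P in (BLOCK,np.vstack([BLOCK,SLOTS]),SLOTS):
    print(fitedges(img,'top',P,[.612,.0814,.1698],(.002,.002,.01)))
go([.4827,-.175,.10],1.525); go([.4827,-.175,.015],1.525,5,p=[.4827,-.175,.10],y=1.525)
E
```

```text
(array([0.612 , 0.0814, 0.1698]), np.float64(-123.14665222167969))
(array([0.6137, 0.081 , 0.173 ]), np.float64(-81.95603942871094))
(array([0.6152, 0.0797, 0.1532]), np.float64(-73.23372650146484))
n 10 wz -0.1084 tx 0.0476 ty -0.0087 tz 0.0131 end psi 1.525
n 5 wz -0.0000 tx 0.0000 ty 0.0000 tz 0.0170 end psi 1.525
```

>>> step_arm([
  [0,0,-0.108,0.048,-0.009,0.013,-0.4],
  [0,0,-0.108,0.048,-0.009,0.013,-0.4],
  [0,0,-0.108,0.048,-0.009,0.013,-0.4],
  [0,0,-0.108,0.048,-0.009,0.013,-0.4],
  [0,0,-0.108,0.048,-0.009,0.013,-0.4],
  [0,0,-0.108,0.048,-0.009,0.013,-0.4],
  [0,0,-0.108,0.048,-0.009,0.013,-0.4],
  [0,0,-0.108,0.048,-0.009,0.013,-0.4],
  [0,0,-0.108,0.048,-0.009,0.013,-0.4],
  [0,0,-0.108,0.048,-0.009,0.013,-0.4],
])

```text
time: 1.95
position: [0.4839, -0.1692, 0.1012]
eef_rot: [0.723, 0.691, 0.0, 0.001]
wrist_force: [-0.1, -0.4, 0.8]
width: 0.302
finger_force: 0.0
```

```bash
python3 - <<'E'
from mv import *
from fit import draw
st(); go([.4827,-.175,.10],1.525,2);go([.4827,-.175,.015],1.525,6)
f=r.grab_frame('side'); cv2.imwrite('pics/s1.png',f); draw(f,'side',[],(280,130,440,290),'pics/s1c.png')
E
```

```text
t 1.95 [ 0.4839 -0.1692  0.1012] psi 1.5245 z [ 0.0014 -0.0001 -1.    ] F [-0.0807 -0.3757  0.8247] w 25.649 ff 0.0
n 2 wz -0.0003 tx -0.0029 ty -0.0005 tz 0.0006 end psi 1.525
n 6 wz -0.0001 tx -0.0010 ty -0.0002 tz 0.0144 end psi 1.525
```

View pics/s1c.png

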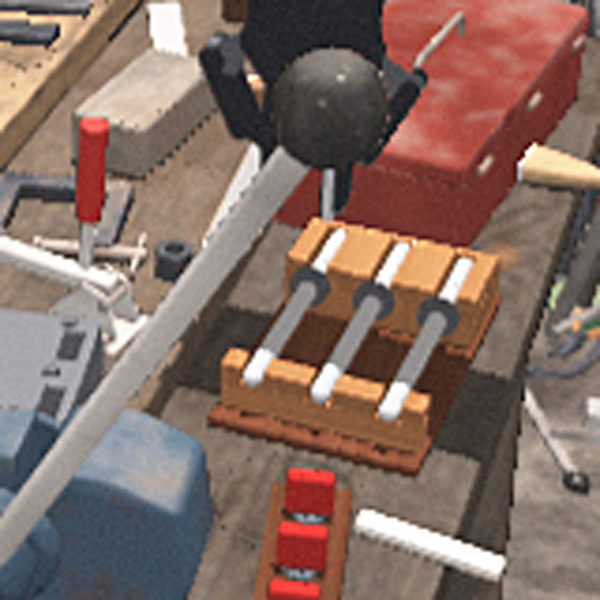

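The gripper hovers over the far mandrel and the rack is undisturbed. Now I'll descend, grip and lift.

>>> step_arm([
  [0,0,0,-0.001,0,0.0144,-0.4],
  [0,0,0,-0.001,0,0.0144,-0.4],
  [0,0,0,-0.001,0,0.0144,-0.4],
  [0,0,0,-0.001,0,0.0144,-0.4],
  [0,0,0,-0.001,0,0.0144,-0.4],
  [0,0,0,-0.001,0,0.0144,-0.4],
  [0,0,0,0,0,0,-1],
  [0,0,0,0,0,0,-1],
  [0,0,0,0,0,0,-1],
  [0,0,0,0,0,0,-1],
])

```text
time: 3.25
position: [0.4826, -0.1767, 0.015]
eef_rot: [0.725, 0.689, -0.0, -0.0]
wrist_force: [0.7, -0.0, -2.0]
width: 0.118
finger_force: 58.4
```

```bash
python3 - <<'E'
from mv import *
st()
E
```

```text
t 3.25 [ 0.4826 -0.1767  0.015 ] psi 1.5208 z [-0.0005 -0.0001 -1.    ] F [ 0.7287 -0.046  -2.0201] w 10.038 ff 58.36677610874176
```

```bash
cat > blk.py <<'E'
import numpy as np
B=np.array([.6125,.081]);A=.171
def seat(i,s=0.,l=0.):
    "world xy of the point s ahead of seat i along the bore, l to its left"
    c,sn=np.cos(A),np.sin(A); x=-.0425+s; y=(2-i)*.05+l
    return B+[c*x-sn*y, sn*x+c*y]
E
python3 - <<'E'
from mv import *; from blk import *
p=[.4826,-.1767,.12]; q=[*seat(3,-.145),.12]; print(q)
go(q,A,9,p=p,y=1.5208)
E
```

```text
[np.float64(0.43624306274210845), np.float64(-0.0001772262920312906), 0.12]
n 9 wz 0.1500 tx 0.0135 ty -0.0172 tz -0.0000 end psi 0.171
```

>>> step_arm([
  [0,0,0,0,0,-0.021,-1],
  [0,0,0,0,0,-0.021,-1],
  [0,0,0,0,0,-0.021,-1],
  [0,0,0,0,0,-0.021,-1],
  [0,0,0,0,0,-0.021,-1],
  [0,0,0.15,0.0135,-0.0172,0,-1],
  [0,0,0.15,0.0135,-0.0172,0,-1],
  [0,0,0.15,0.0135,-0.0172,0,-1],
  [0,0,0.15,0.0135,-0.0172,0,-1],
  [0,0,0.15,0.0135,-0.0172,0,-1],
])

```text
time: 4.5
position: [0.4258, -0.0855, 0.12]
eef_rot: [0.928, 0.373, -0.0, 0.0]
wrist_force: [-0.3, 0.2, -1.3]
width: 0.121
finger_force: 59.3
```

>>> step_arm([
  [0,0,0.15,0.0135,-0.0172,0,-1],
  [0,0,0.15,0.0135,-0.0172,0,-1],
  [0,0,0.15,0.0135,-0.0172,0,-1],
  [0,0,0.15,0.0135,-0.0172,0,-1],
  [0,0,0,0,0,0.01,-1],
  [0,0,0,0,0,0.01,-1],
  [0,0,0,0,0,0.01,-1],
  [0,0,0,0,0,0.01,-1],
  [0,0,0,0,0,0.01,-1],
  [0,0,0,0,0,0,-1],
])

```text
time: 5.75
position: [0.4362, -0.0004, 0.069]
eef_rot: [0.996, 0.085, -0.001, -0.0]
wrist_force: [0.6, 0.3, -1.8]
width: 0.117
finger_force: 59.3
```

```bash
python3 - <<'E'
from mv import *; from blk import *; from fit import *
st(); go([*seat(3,-.145),.069],A,2)
f=r.grab_frame('top'); cv2.imwrite('pics/t2.png',f)
P=np.vstack([BLOCK,SLOTS]); s=r.state()['position']; 
ax=np.array([[*(np.array(s[:2])+np.array([np.cos(yaw()),np.sin(yaw())])*t),.088] for t in np.linspace(0,.25,60)])
draw(f,'top',[place(P,[*B,A]),ax],(240,125,360,265),'pics/t2c.png',4.4)
g=r.grab_frame('side'); cv2.imwrite('pics/s2.png',g)
E
```

```text
t 5.75 [ 0.4362 -0.0004  0.069 ] psi 0.1709 z [-0.0018 -0.0001 -1.    ] F [ 0.5757  0.2796 -1.7628] w 9.932 ff 59.33989942073822
n 2 wz -0.0001 tx 0.0000 ty -0.0001 tz 0.0000 end psi 0.171
```

View pics/t2c.png

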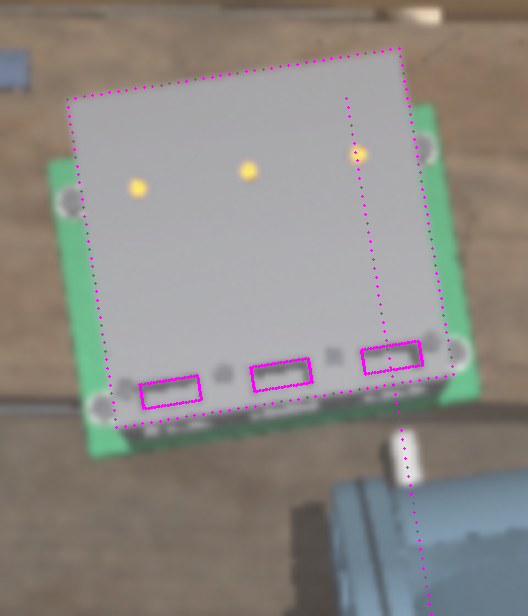

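The overlay fits the block and slots, and the mandrel's axis line runs into slot 3's centre. Inserting.

>>> step_arm([
  [0,0,0,0.007,0,0,-1],
  [0,0,0,0.007,0,0,-1],
  [0,0,0,0.007,0,0,-1],
  [0,0,0,0.007,0,0,-1],
  [0,0,0,0.007,0,0,-1],
  [0,0,0,0.007,0,0,-1],
  [0,0,0,0.007,0,0,-1],
  [0,0,0,0.004,0,0,-1],
  [0,0,0,0.004,0,0,-1],
  [0,0,0,0,0,0,-1],
])

```text
time: 7.1
position: [0.4933, 0.0096, 0.0698]
eef_rot: [0.996, 0.085, 0.0, -0.0]
wrist_force: [1.8, 1.3, -3.1]
width: 0.117
finger_force: 59.3
```

```bash
python3 - <<'E'
from mv import *; from blk import *
st(); print(np.array(r.state()['ft_torque'])); go([*seat(3,-.048),.069],A,1)
E
```

```text
t 7.10 [0.4933 0.0096 0.0698] psi 0.1711 z [ 0.0002  0.0001 -1.    ] F [ 1.757   1.3038 -3.1066] w 9.944 ff 59.32605326812336
[ 0.1415 -0.0054 -0.0152]
n 1 wz 0.0001 tx 0.0391 ty -0.0001 tz 0.0008 end psi 0.171
```

>>> step_arm([
  [0,0,0,0.005,0,0,-1],
  [0,0,0,0.005,0,0,-1],
  [0,0,0,0.005,0,0,-1],
  [0,0,0,0.005,0,0,-1],
  [0,0,0,0.005,0,0,-1],
  [0,0,0,0.005,0,0,-1],
  [0,0,0,0.005,0,0,-1],
  [0,0,0,0.004,0,0,-1],
  [0,0,0,0,0,0,-1],
  [0,0,0,0,0,0,-1],
])

```text
time: 8.35
position: [0.5319, 0.0162, 0.0699]
eef_rot: [0.996, 0.085, 0.0, -0.0]
wrist_force: [0.6, 1.4, -6.2]
width: 0.12
finger_force: 60.2
```

```bash
python3 - <<'E'
from mv import *; from blk import *
st(); print(np.array(r.state()['ft_torque'])); go([*seat(3,-.048),.069],A,1)
E
```

```text
t 8.35 [0.5319 0.0162 0.0699] psi 0.1709 z [ 0.0009  0.0002 -1.    ] F [ 0.6401  1.4009 -6.2411] w 10.175 ff 60.19629467278719
[0.262  0.1538 0.071 ]
n 1 wz -0.0001 tx -0.0001 ty -0.0002 tz 0.0009 end psi 0.171
```

>>> step_arm([
  [0,0,0,0,0,0,-0.1],
  [0,0,0,0,0,0,-0.1],
  [0,0,0,0,0,0,-0.1],
  [0,0,0,0,0,-0.0125,-0.1],
  [0,0,0,0,0,-0.0125,-0.1],
  [0,0,0,0,0,-0.0125,-0.1],
  [0,0,0,0,0,-0.0125,-0.1],
  [0,0,0,-0.022,0,0,-0.1],
  [0,0,0,-0.022,0,0,-0.1],
  [0,0,0,-0.022,0,0,-0.1],
])

```text
time: 9.6
position: [0.466, 0.0047, 0.1205]
eef_rot: [0.996, 0.085, 0.0, 0.0]
wrist_force: [-0.4, -0.0, 0.2]
width: 0.453
finger_force: 0.0
```

```bash
python3 - <<'E'
from mv import *; from blk import *; from fit import *
st(); go([*seat(3,-.114),.064],A,5)
f=r.grab_frame('side'); cv2.imwrite('pics/s3.png',f)
o=lambda sg:np.array([[*seat(3,t),.088+sg*t] for t in np.linspace(-.128,-.033,40)])
draw(f,'side',[o(0.04)],(260,150,360,290),'pics/s3c.png')
E
```

```text
t 9.60 [0.466  0.0047 0.1205] psi 0.1708 z [ 0.0006  0.     -1.    ] F [-0.3927 -0.0198  0.1728] w 38.490 ff 0.0
n 5 wz -0.0000 tx 0.0002 ty -0.0000 tz 0.0113 end psi 0.171
```

View pics/s3c.png

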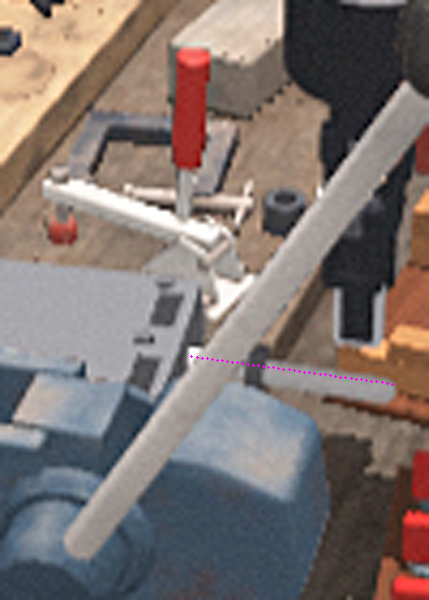

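The mandrel hangs in bore 3, its tail from (262,375) to (397,392) in the crop. That matches the ~2.3° sag but sits about 2–3 mm lower than the line. Regrip with a matching tilt.

>>> step_arm([
  [0,0.01,0,0,0,0.0115,-0.1],
  [0,0.01,0,0,0,0.0115,-0.1],
  [0,0.01,0,0,0,0.0115,-0.1],
  [0,0.01,0,0,0,0.0115,-0.1],
  [0,0,0,0,0,0.0115,-0.1],
  [0,0,0,0,0,0,-1],
  [0,0,0,0,0,0,-1],
  [0,0,0,0,0,0,-1],
  [0,0,0,0,0,0,-1],
  [0,0,0,0,0,0,-1],
])

```text
time: 10.9
position: [0.4678, 0.0051, 0.0626]
eef_rot: [0.996, 0.085, 0.02, -0.002]
wrist_force: [-0.7, 0.3, 0.8]
width: 0.121
finger_force: 58.4
```

>>> step_arm([
  [0,-0.01,0,0,0,-0.0012,-1],
  [0,-0.01,0,0,0,-0.0012,-1],
  [0,-0.01,0,0,0,-0.0012,-1],
  [0,-0.01,0,0,0,-0.0012,-1],
  [0,0,0,0,0,0,-1],
  [0,0,0,0.003,0,0,-1],
  [0,0,0,0.003,0,0,-1],
  [0,0,0,0.003,0,0,-1],
  [0,0,0,0.003,0,0,-1],
  [0,0,0,0.003,0,0,-1],
])

```text
time: 12.15
position: [0.4824, 0.0075, 0.0672]
eef_rot: [0.996, 0.085, -0.0, 0.0]
wrist_force: [-1.9, -0.4, -1.2]
width: 0.114
finger_force: 58.5
```

```bash
python3 - <<'E'
from mv import *; from blk import *
st(); print(np.array(r.state()['ft_torque'])); go([*seat(3,-.056),.069],A,1)
E
```

```text
t 12.15 [0.4824 0.0075 0.0672] psi 0.1709 z [-0.0001 -0.0001 -1.    ] F [-1.8752 -0.3737 -1.2273] w 9.699 ff 58.470189571380615
[-0.008   0.2635  0.016 ]
n 1 wz -0.0001 tx 0.0422 ty -0.0003 tz -0.0018 end psi 0.171
```

>>> step_arm([
  [0,0,0,0.004,0,-0.001,-1],
  [0,0,0,0.004,0,0,-1],
  [0,0,0,0.004,0,0,-1],
  [0,0,0,0.004,0,0,-1],
  [0,0,0,0.004,0,0,-1],
  [0,0,0,0.004,0,0,-1],
  [0,0,0,0.004,0,0,-1],
  [0,0,0,0.004,0,0,-1],
  [0,0,0,0.004,0,0,-1],
  [0,0,0,0,0,0,-1],
])

```text
time: 13.4
position: [0.5142, 0.0132, 0.0677]
eef_rot: [0.996, 0.085, -0.004, 0.0]
wrist_force: [-11.0, -1.6, 10.1]
width: 0.119
finger_force: 59.6
```

```bash
python3 - <<'E'
from mv import *; from blk import *
st(); print(np.array(r.state()['ft_torque'])); go([*seat(3,-.056),.069],A,1)
E
```

```text
t 13.40 [0.5142 0.0132 0.0677] psi 0.1707 z [-0.0075 -0.0011 -1.    ] F [-11.0028  -1.5891  10.1383] w 10.127 ff 59.55246090888977
[-0.1594  2.1963  0.0201]
n 1 wz -0.0003 tx 0.0099 ty -0.0001 tz -0.0013 end psi 0.171
```

>>> step_arm([
  [0,0,0,0,0,-0.0007,-1],
  [0,0,0,0,0,-0.0007,-1],
  [0,0,0,0,0,0,-1],
  [0,0,0,0,0,0,-1],
  [0,0,0,0,0,0,-1],
  [0,0,0,0.001,0,0,-1],
  [0,0,0,0.001,0,0,-1],
  [0,0,0,0.001,0,0,-1],
  [0,0,0,0,0,0,-1],
  [0,0,0,0,0,0,-1],
])

```text
time: 14.65
position: [0.5207, 0.0141, 0.0696]
eef_rot: [0.996, 0.085, -0.0, 0.0]
wrist_force: [-0.7, 0.3, -2.2]
width: 0.112
finger_force: 58.4
```

```bash
python3 - <<'E'
from mv import *; from blk import *
st(); print(np.array(r.state()['ft_torque'])); go([*seat(3,-.056),.069],A,1)
E
```

```text
t 14.65 [0.5207 0.0141 0.0696] psi 0.1708 z [-0.0001 -0.     -1.    ] F [-0.6846  0.2971 -2.181 ] w 9.483 ff 58.39232325553894
[-0.0387  0.0982  0.0391]
n 1 wz -0.0002 tx 0.0034 ty -0.0003 tz 0.0006 end psi 0.171
```

>>> step_arm([
  [0,0,0,0.001,0,0,-1],
  [0,0,0,0.001,0,0,-1],
  [0,0,0,0.001,0,0,-1],
  [0,0,0,0.001,0,0,-1],
  [0,0,0,0.001,0,0,-1],
  [0,0,0,0.001,0,0,-1],
  [0,0,0,0.001,0,0,-1],
  [0,0,0,0.001,0,0,-1],
  [0,0,0,0,0,0,-1],
  [0,0,0,0,0,0,-1],
])

```text
time: 15.9
position: [0.5251, 0.015, 0.0689]
eef_rot: [0.996, 0.085, -0.003, 0.0]
wrist_force: [-8.7, -1.6, 4.0]
width: 0.114
finger_force: 59.0
```

```bash
python3 - <<'E'
from mv import *; from blk import *
st(); print(np.array(r.state()['ft_torque'])); go([*seat(3,-.056),.069],A,1)
E
```

```text
t 15.90 [0.5251 0.015  0.0689] psi 0.1706 z [-0.0068 -0.001  -1.    ] F [-8.6686 -1.6235  4.0134] w 9.720 ff 58.955835700035095
[-0.2251  1.8638  0.0344]
n 1 wz -0.0004 tx -0.0012 ty -0.0002 tz -0.0001 end psi 0.171
```

>>> step_arm([
  [0,0,0,0,0,-0.0003,-1],
  [0,0,0,0.001,0,0,-1],
  [0,0,0,0.001,0,0,-1],
  [0,0,0,0.001,0,0,-1],
  [0,0,0,0.001,0,0,-1],
  [0,0,0,0.001,0,0,-1],
  [0,0,0,0,0,0,-1],
  [0,0,0,0,0,0,-1],
  [0,0,0,0,0,0,-1],
  [0,0,0,0,0,0,-1],
])

```text
time: 17.15
position: [0.5251, 0.015, 0.0685]
eef_rot: [0.996, 0.085, -0.008, 0.001]
wrist_force: [-21.9, -3.4, 14.5]
width: 0.117
finger_force: 60.1
```

```bash
python3 - <<'E'
from mv import *; from blk import *
st(); go([*seat(3,-.056),.069],A,1)
E
```

```text
t 17.15 [0.5251 0.015  0.0685] psi 0.1704 z [-0.0166 -0.0025 -0.9999] F [-21.8882  -3.3934  14.5174] w 9.944 ff 60.132195353507996
n 1 wz -0.0006 tx -0.0011 ty -0.0002 tz -0.0005 end psi 0.171
```

>>> step_arm([
  [0,0,0,0,0,0,-0.1],
  [0,0,0,0,0,0,-0.1],
  [0,0,0,-0.004,0,0,-0.1],
  [0,0,0,-0.004,0,-0.014,-0.1],
  [0,0,0,0,0,-0.014,-0.1],
  [0,0,0,-0.02,0,-0.014,-0.1],
  [0,0,0,-0.02,0,-0.014,-0.1],
  [0,0,0,-0.02,0,-0.014,-0.1],
  [0,0,0,-0.02,0.03,-0.014,-0.1],
  [0,0,0,-0.02,0.03,-0.014,-0.1],
])

```text
time: 18.4
position: [0.4377, -0.0617, 0.1697]
eef_rot: [0.996, 0.086, 0.001, 0.0]
wrist_force: [0.6, -0.4, 0.8]
width: 0.451
finger_force: 0.0
```

```bash
cat >> fit.py <<'E'
RK=np.vstack([rect(-.07,-.008,y-.006,y+.006,.034) for y in (-.042,0,.042)])
def rackP(ys): # mandrels present, y in rack frame (left of its +x)
    return np.vstack([np.vstack([rect(.0,.105,y-.006,y+.006,.034)[np.r_[0:36,84:120]],rect(-.07,-.008,y-.006,y+.006,.034),rect(-.008,0,y-.013,y+.013,.034)]) for y in ys])
TAILS=lambda ys: np.vstack([rect(-.1125,-.0755,y-.006,y+.006,.088) for y in ys])
E
python3 - <<'E'
from mv import *; from blk import *; from fit import *
st(); f=r.grab_frame('top'); cv2.imwrite('pics/t3.png',f)
P=rackP([0,.042]); q,s=fitedges(f,'top',P,[.4405,-.185,1.52],(.006,.006,.03)); print('rack',q,s)
print([np.round(x['rect']) for x in r.search_frame('top','mandrel_1')])
o=cv2.resize(f[130:310,230:480],None,fx=3.2,fy=3.2,interpolation=cv2.INTER_CUBIC)
for X in (place(P,q),place(TAILS([-.05]),[*B,A])):
    for u,v in (w2pix('top',X)-[229.5,129.5])*3.2: cv2.circle(o,(int(u),int(v)),0,(255,0,255),-1)
cv2.imwrite('pics/t3c.png',o)
E
```

```text
t 18.40 [ 0.4377 -0.0617  0.1697] psi 0.1719 z [ 0.0027 -0.0001 -1.    ] F [ 0.6128 -0.3551  0.768 ] w 38.311 ff 0.0
rack [ 0.4446 -0.1993  1.6638] -31.63919448852539
[array([328., 207., 337., 234.])]
```

View pics/t3c.png

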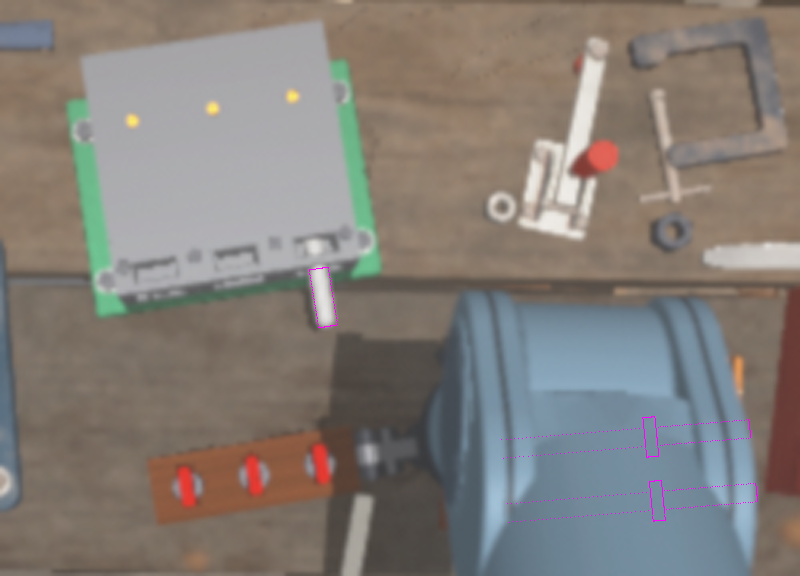

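Mandrel 1's tail coincides with the home outline, so it is seated. The arm hides the rack, so I'll hover over mandrel 2 and check the rack from the side camera.

```bash
python3 - <<'E'
from mv import *
go([.441,-.1735,.11],1.52,10)
E
```

```text
n 10 wz -0.1355 tx -0.0079 ty 0.0087 tz 0.0060 end psi 1.520
```

>>> step_arm([
  [0,0,-0.1355,-0.008,0.0087,0.006,-0.4],
  [0,0,-0.1355,-0.008,0.0087,0.006,-0.4],
  [0,0,-0.1355,-0.008,0.0087,0.006,-0.4],
  [0,0,-0.1355,-0.008,0.0087,0.006,-0.4],
  [0,0,-0.1355,-0.008,0.0087,0.006,-0.4],
  [0,0,-0.1355,-0.008,0.0087,0.006,-0.4],
  [0,0,-0.1355,-0.008,0.0087,0.006,-0.4],
  [0,0,-0.1355,-0.008,0.0087,0.006,-0.4],
  [0,0,-0.1355,-0.008,0.0087,0.006,-0.4],
  [0,0,-0.1355,-0.008,0.0087,0.006,-0.4],
])

```text
time: 19.75
position: [0.4426, -0.1705, 0.1085]
eef_rot: [0.721, 0.693, 0.0, 0.001]
wrist_force: [-0.3, 0.7, 0.3]
width: 0.296
finger_force: 0.0
```

```bash
python3 - <<'E'
from mv import *; from fit import *
st(); go([.441,-.1735,.015],1.52,6)
f=r.grab_frame('side'); cv2.imwrite('pics/s4.png',f); g=cv2.imread('pics/s1.png')
P=rackP([0,.042])
for im,nm in ((g,'before'),(f,'now')): print(nm,fitedges(im,'side',P,[.4405,-.1855,1.52],(.006,.006,.03)))
d=cv2.absdiff(f,g).max(2)[185:260,335:415]; print('diff',(d>40).sum())
a=(P,[.4405,-.1855,1.52])
draw(f,'side',[place(*a)],(320,150,430,270),'pics/s4c.png',5)
E
```

```text
t 19.75 [ 0.4426 -0.1705  0.1085] psi 1.5305 z [ 0.0017 -0.0004 -1.    ] F [-0.2724  0.6941  0.297 ] w 25.202 ff 0.0
n 6 wz 0.0017 tx -0.0005 ty -0.0002 tz 0.0156 end psi 1.520
before (array([ 0.4408, -0.2035,  1.5324]), np.float64(-231.97923278808594))
now (array([ 0.4404, -0.2048,  1.5285]), np.float64(-227.77981567382812))
diff 603
```

View pics/s4c.png

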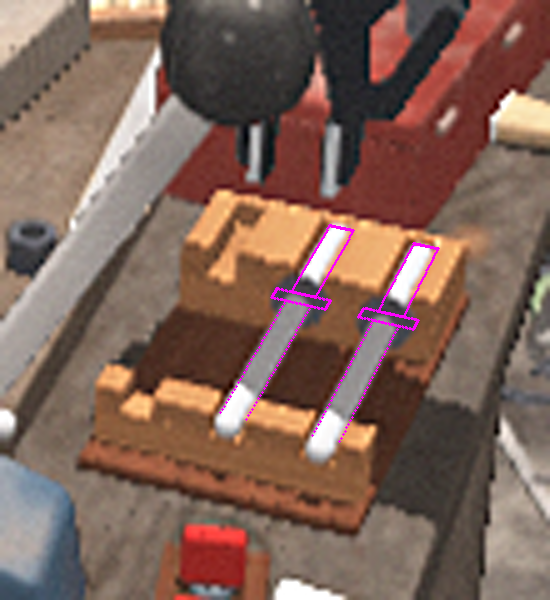

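The rack hasn't moved and the overlay matches. Grip mandrel 2.

>>> step_arm([
  [0,0,0.005,-0.0005,0,0.0156,-0.4],
  [0,0,0.005,-0.0005,0,0.0156,-0.4],
  [0,0,0,-0.0005,0,0.0156,-0.4],
  [0,0,0,-0.0005,0,0.0156,-0.4],
  [0,0,0,-0.0005,0,0.0156,-0.4],
  [0,0,0,-0.0005,0,0.0156,-0.4],
  [0,0,0,0,0,0,-1],
  [0,0,0,0,0,0,-1],
  [0,0,0,0,0,0,-1],
  [0,0,0,0,0,0,-1],
])

```text
time: 21.05
position: [0.4413, -0.1736, 0.0146]
eef_rot: [0.726, 0.687, 0.0, 0.0]
wrist_force: [-0.3, -0.1, -2.3]
width: 0.112
finger_force: 58.4
```

```bash
python3 - <<'E'
from mv import *; from blk import *
st(); p=r.state()['position']; q=[*seat(2,-.145),.12]; go(q,A,9,p=[p[0],p[1],.12])
E
```

```text
t 21.05 [ 0.4413 -0.1736  0.0146] psi 1.5157 z [ 0.0005 -0.0003 -1.    ] F [-0.3184 -0.0696 -2.3455] w 9.542 ff 58.35107982158661
n 9 wz 0.1494 tx 0.0202 ty -0.0175 tz -0.0000 end psi 0.171
```

```bash
python3 - <<'E'
from mv import *; from blk import *
q=[*seat(2,-.145),.12]; go(q,A,9,p=[.481,-.1736,.12],y=1.5157)
E
```

```text
n 9 wz 0.1494 tx 0.0173 ty -0.0213 tz -0.0000 end psi 0.171
```

>>> step_arm([
  [0,0,0,0,0,-0.02,-1],
  [0,0,0,0,0,-0.02,-1],
  [0,0,0,0,0,-0.02,-1],
  [0,0,0,0,0,-0.02,-1],
  [0,0,0,0,0,-0.0254,-1],
  [0,0,0,0,0.01,0,-1],
  [0,0,0,0,0.01,0,-1],
  [0,0,0,0,0.01,0,-1],
  [0,0,0,0,0.01,0,-1],
  [0,0,0,0,0,0,-1],
])

```text
time: 22.3
position: [0.4819, -0.1754, 0.1193]
eef_rot: [0.726, 0.688, 0.0, -0.0]
wrist_force: [-0.4, 0.6, -1.2]
width: 0.114
finger_force: 58.6
```

>>> step_arm([
  [0,0,0.1494,0.0173,-0.0213,0,-1],
  [0,0,0.1494,0.0173,-0.0213,0,-1],
  [0,0,0.1494,0.0173,-0.0213,0,-1],
  [0,0,0.1494,0.0173,-0.0213,0,-1],
  [0,0,0.1494,0.0173,-0.0213,0,-1],
  [0,0,0.1494,0.0173,-0.0213,0,-1],
  [0,0,0.1494,0.0173,-0.0213,0,-1],
  [0,0,0.1494,0.0173,-0.0213,0,-1],
  [0,0,0.1494,0.0173,-0.0213,0,-1],
  [0,0,0,0,0,0,-1],
])

```text
time: 23.55
position: [0.4281, 0.0492, 0.1198]
eef_rot: [0.996, 0.087, 0.0, -0.0]
wrist_force: [0.4, 0.0, -2.0]
width: 0.119
finger_force: 58.8
```

```bash
python3 - <<'E'
from mv import *; from blk import *
st(); go([*seat(2,-.145),.0692],A,5)
E
```

```text
t 23.55 [0.4281 0.0492 0.1198] psi 0.1743 z [ 0.0007  0.0007 -1.    ] F [ 0.4464  0.0055 -2.039 ] w 10.107 ff 58.75718414783478
n 5 wz 0.0007 tx -0.0001 ty -0.0000 tz 0.0101 end psi 0.171
```

>>> step_arm([
  [0,0,0.003,0,0,0.0102,-1],
  [0,0,0,0,0,0.0102,-1],
  [0,0,0,0,0,0.0102,-1],
  [0,0,0,0,0,0.0102,-1],
  [0,0,0,0,0,0.0102,-1],
  [0,0,0,0.01,0,0,-1],
  [0,0,0,0.01,0,0,-1],
  [0,0,0,0.01,0,0,-1],
  [0,0,0,0.01,0,0,-1],
  [0,0,0,0,0,0,-1],
])

```text
time: 24.8
position: [0.4682, 0.0539, 0.0689]
eef_rot: [0.996, 0.084, 0.001, -0.0]
wrist_force: [-0.1, 0.2, -2.5]
width: 0.122
finger_force: 58.7
```

```bash
python3 - <<'E'
from mv import *; from blk import *
st(); go([*seat(2,-.048),.0686],A,10)
E
```

```text
t 24.80 [0.4682 0.0539 0.0689] psi 0.1682 z [ 0.0013  0.0003 -1.    ] F [-0.0855  0.1556 -2.5169] w 10.349 ff 58.731876611709595
n 10 wz -0.0003 tx 0.0056 ty -0.0002 tz 0.0000 end psi 0.171
```

>>> step_arm([
  [0,0,-0.003,0,-0.001,0,-1],
  [0,0,0,0,-0.001,0,-1],
  [0,0,0,0.007,0,0,-1],
  [0,0,0,0.007,0,0,-1],
  [0,0,0,0.007,0,0,-1],
  [0,0,0,0.007,0,0,-1],
  [0,0,0,0.007,0,0,-1],
  [0,0,0,0.007,0,0,-1],
  [0,0,0,0.007,0,0,-1],
  [0,0,0,0.006,0,0,-1],
])

```text
time: 26.05
position: [0.5211, 0.0651, 0.0686]
eef_rot: [0.996, 0.086, -0.0, -0.0]
wrist_force: [-0.4, 1.0, -3.9]
width: 0.12
finger_force: 58.6
```

```bash
python3 - <<'E'
from mv import *; from blk import *
st(); go([*seat(2,-.048),.0686],A,1)
E
```

```text
t 26.05 [0.5211 0.0651 0.0686] psi 0.1713 z [-0.0005 -0.     -1.    ] F [-0.4237  1.0457 -3.9006] w 10.159 ff 58.60934793949127
n 1 wz 0.0003 tx 0.0023 ty -0.0001 tz -0.0000 end psi 0.171
```

>>> step_arm([
  [0,0,0,0,0,0,-0.1],
  [0,0,0,0,0,0,-0.1],
  [0,0,0,0,0,0,-0.1],
  [0,0,0,0,0,-0.0125,-0.1],
  [0,0,0,0,0,-0.0125,-0.1],
  [0,0,0,0,0,-0.0125,-0.1],
  [0,0,0,0,0,-0.0125,-0.1],
  [0,0,0,-0.022,0,0,-0.1],
  [0,0,0,-0.023,0,0,-0.1],
  [0,0,0,-0.023,0,0,-0.1],
])

```text
time: 27.3
position: [0.4533, 0.0533, 0.1193]
eef_rot: [0.996, 0.086, 0.0, -0.0]
wrist_force: [-0.3, -0.5, 0.7]
width: 0.452
finger_force: 0.0
```

>>> step_arm([
  [0,0.01,0,0,0,0.0112,-0.1],
  [0,0.01,0,0,0,0.0112,-0.1],
  [0,0.012,0,0,0,0.0112,-0.1],
  [0,0.012,0,0,0,0.0112,-0.1],
  [0,0,0,0,0,0.0112,-0.1],
  [0,0,0,0,0,0,-1],
  [0,0,0,0,0,0,-1],
  [0,0,0,0,0,0,-1],
  [0,0,0,0,0,0,-1],
  [0,0,0,0,0,0,-1],
])

```text
time: 28.55
position: [0.4551, 0.0537, 0.0629]
eef_rot: [0.996, 0.086, 0.022, -0.002]
wrist_force: [-0.4, 0.7, 0.4]
width: 0.114
finger_force: 58.4
```

>>> step_arm([
  [0,-0.011,0,0,0,-0.0016,-1],
  [0,-0.011,0,0,0,-0.0016,-1],
  [0,-0.011,0,0,0,-0.0016,-1],
  [0,-0.011,0,0,0,-0.0016,-1],
  [0,0,0,0,0,0,-1],
  [0,0,0,0.003,0,0,-1],
  [0,0,0,0.003,0,0,-1],
  [0,0,0,0.003,0,0,-1],
  [0,0,0,0.003,0,0,-1],
  [0,0,0,0,0,0,-1],
])

```text
time: 29.8
position: [0.4673, 0.0558, 0.0692]
eef_rot: [0.996, 0.085, 0.0, -0.0]
wrist_force: [0.5, 0.2, -0.9]
width: 0.117
finger_force: 58.4
```

```bash
python3 - <<'E'
from mv import *; from blk import *
st(); go([*seat(2,-.056),.0692],A,1)
E
```

```text
t 29.80 [0.4673 0.0558 0.0692] psi 0.1712 z [ 0.0009  0.0002 -1.    ] F [ 0.5287  0.1865 -0.8769] w 9.913 ff 58.39917719364166
n 1 wz 0.0002 tx 0.0489 ty -0.0002 tz -0.0000 end psi 0.171
```

Smooth. Push on about 47 mm, then creep to the seat.

>>> step_arm([
  [0,0,0,0.004,0,0,-1],
  [0,0,0,0.004,0,0,-1],
  [0,0,0,0.004,0,0,-1],
  [0,0,0,0.004,0,0,-1],
  [0,0,0,0.004,0,0,-1],
  [0,0,0,0.004,0,0,-1],
  [0,0,0,0.004,0,0,-1],
  [0,0,0,0.004,0,0,-1],
  [0,0,0,0.004,0,0,-1],
  [0,0,0,0,0,0,-1],
])

```text
time: 31.05
position: [0.501, 0.0616, 0.0689]
eef_rot: [0.996, 0.085, -0.001, 0.0]
wrist_force: [-6.4, 0.6, 3.7]
width: 0.112
finger_force: 58.9
```

```bash
python3 - <<'E'
from mv import *; from blk import *
st(); print(np.array(r.state()['ft_torque'])); go([*seat(2,-.056),.0692],A,1)
E
```

```text
t 31.05 [0.501  0.0616 0.0689] psi 0.1712 z [-0.0028 -0.0005 -1.    ] F [-6.3644  0.6494  3.6631] w 9.498 ff 58.933736085891724
[-0.0067  1.0495 -0.0053]
n 1 wz 0.0002 tx 0.0147 ty -0.0001 tz -0.0003 end psi 0.171
```

>>> step_arm([
  [0,0,0,0,0,-0.0006,-1],
  [0,0,0,0.002,0,0,-1],
  [0,0,0,0.002,0,0,-1],
  [0,0,0,0.002,0,0,-1],
  [0,0,0,0.002,0,0,-1],
  [0,0,0,0.002,0,-0.0003,-1],
  [0,0,0,0.002,0,0,-1],
  [0,0,0,0.001,0,0,-1],
  [0,0,0,0,0,0,-1],
  [0,0,0,0,0,0,-1],
])

```text
time: 32.3
position: [0.5136, 0.0638, 0.0698]
eef_rot: [0.996, 0.086, -0.001, 0.0]
wrist_force: [-5.3, -0.7, 2.9]
width: 0.114
finger_force: 58.8
```

>>> step_arm([
  [0,0,0,0.001,0,-0.0003,-1],
  [0,0,0,0.001,0,0,-1],
  [0,0,0,0.001,0,0,-1],
  [0,0,0,0.001,0,0,-1],
  [0,0,0,0.001,0,0,-1],
  [0,0,0,0,0,0,-1],
  [0,0,0,0,0,0,-1],
  [0,0,0,0,0,0,-1],
  [0,0,0,0,0,0,-1],
  [0,0,0,0,0,0,-1],
])

```text
time: 33.55
position: [0.5135, 0.0638, 0.0694]
eef_rot: [0.996, 0.085, -0.006, 0.001]
wrist_force: [-17.7, -2.3, 14.9]
width: 0.113
finger_force: 60.0
```

```bash
python3 - <<'E'
from mv import *; from blk import *
st(); print(np.array(r.state()['ft_torque'])); go([*seat(2,-.056),.0692],A,1)
E
```

```text
t 33.55 [0.5135 0.0638 0.0694] psi 0.1712 z [-0.0125 -0.0023 -0.9999] F [-17.6684  -2.2865  14.8647] w 9.644 ff 60.02617299556732
[-0.3228  3.5301 -0.0246]
n 1 wz 0.0002 tx 0.0020 ty -0.0001 tz 0.0002 end psi 0.171
```

>>> step_arm([
  [0,0,0,-0.003,0,0,-1],
  [0,0,0,-0.003,0,0,-1],
  [0,0,0,0,0,0.0006,-1],
  [0,0,0,0.002,0,0,-1],
  [0,0,0,0.002,0,0,-1],
  [0,0,0,0.002,0,0,-1],
  [0,0,0,0.002,0,0,-1],
  [0,0,0,0,0,0,-1],
  [0,0,0,0,0,0,-1],
  [0,0,0,0,0,0,-1],
])

```text
time: 34.8
position: [0.5135, 0.0638, 0.0691]
eef_rot: [0.996, 0.085, -0.008, 0.001]
wrist_force: [-26.2, -3.1, 25.6]
width: 0.117
finger_force: 61.3
```

>>> step_arm([
  [0,0,0,0,0,0,-0.1],
  [0,0,0,0,0,0,-0.1],
  [0,0,0,-0.004,0,0,-0.1],
  [0,0,0,-0.004,0,-0.014,-0.1],
  [0,0,0,0,0,-0.014,-0.1],
  [0,0,0,-0.02,0,-0.014,-0.1],
  [0,0,0,-0.02,0,-0.014,-0.1],
  [0,0,0,-0.02,0.03,-0.014,-0.1],
  [0,0,0,-0.02,0.06,-0.014,-0.1],
  [0,0,0,-0.02,0.06,-0.014,-0.1],
])

```text
time: 36.05
position: [0.442, -0.098, 0.1686]
eef_rot: [0.996, 0.086, 0.001, 0.0]
wrist_force: [1.3, 0.0, -0.3]
width: 0.448
finger_force: 0.0
```

```bash
python3 - <<'E'
from mv import *; from blk import *; from fit import *
st(); f=r.grab_frame('top'); cv2.imwrite('pics/t4.png',f)
draw(f,'top',[place(TAILS([-.05,0]),[*B,A])],(285,190,345,240),'pics/t4c.png',9)
go([.3995,-.1710,.11],1.515,10)
E
```

```text
t 36.05 [ 0.442  -0.098   0.1686] psi 0.1726 z [ 0.0026 -0.0002 -1.    ] F [ 1.3335  0.0343 -0.283 ] w 38.122 ff 0.0
n 10 wz -0.1354 tx -0.0080 ty 0.0018 tz 0.0060 end psi 1.515
```

View pics/t4c.png

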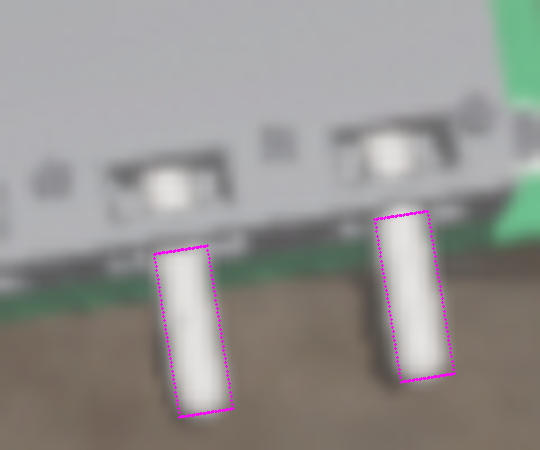

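Both tails lie on their home outlines, so mandrels 1 and 2 are seated. On to mandrel 3.

>>> step_arm([
  [0,0,-0.1354,-0.008,0.0018,0.006,-0.4],
  [0,0,-0.1354,-0.008,0.0018,0.006,-0.4],
  [0,0,-0.1354,-0.008,0.0018,0.006,-0.4],
  [0,0,-0.1354,-0.008,0.0018,0.006,-0.4],
  [0,0,-0.1354,-0.008,0.0018,0.006,-0.4],
  [0,0,-0.1354,-0.008,0.0018,0.006,-0.4],
  [0,0,-0.1354,-0.008,0.0018,0.006,-0.4],
  [0,0,-0.1354,-0.008,0.0018,0.006,-0.4],
  [0,0,-0.1354,-0.008,0.0018,0.006,-0.4],
  [0,0,-0.1354,-0.008,0.0018,0.006,-0.4],
])

```text
time: 37.35
position: [0.4014, -0.1611, 0.1075]
eef_rot: [0.722, 0.692, 0.0, 0.001]
wrist_force: [0.0, -0.0, 0.4]
width: 0.299
finger_force: 0.0
```

```bash
python3 - <<'E'
from mv import *; from fit import *
st(); go([.3995,-.171,.015],1.515,6)
f=r.grab_frame('side'); cv2.imwrite('pics/s5.png',f)
# template match of rack rail (unoccluded patch) against s4
g=cv2.imread('pics/s4.png')
for (a,b,c,d) in ((375,190,408,250),(338,222,375,255)):
    m=cv2.matchTemplate(f[b-25:d+25,a-25:c+25],g[b:d,a:c],cv2.TM_CCOEFF_NORMED); _,v,_,l=cv2.minMaxLoc(m); print(v,l[0]-25,l[1]-25)
draw(f,'side',[place(rackP([.042]),[.4405,-.1855,1.52])],(320,150,430,270),'pics/s5c.png',5)
E
```

```text
t 37.35 [ 0.4014 -0.1611  0.1075] psi 1.5295 z [ 0.0015 -0.0009 -1.    ] F [ 0.0323 -0.0414  0.3761] w 25.442 ff 0.0
n 6 wz 0.0024 tx -0.0017 ty -0.0002 tz 0.0154 end psi 1.515
0.8670313358306885 0 0
0.8169079422950745 18 5
```

>>> step_arm([
  [0,0,0.007,-0.0017,0,0.0154,-0.4],
  [0,0,0.007,-0.0017,0,0.0154,-0.4],
  [0,0,0,-0.0017,0,0.0154,-0.4],
  [0,0,0,-0.0017,0,0.0154,-0.4],
  [0,0,0,-0.0017,0,0.0154,-0.4],
  [0,0,0,-0.0017,0,0.0154,-0.4],
  [0,0,0,0,0,0,-1],
  [0,0,0,0,0,0,-1],
  [0,0,0,0,0,0,-1],
  [0,0,0,0,0,0,-1],
])

```text
time: 38.65
position: [0.4, -0.1708, 0.0146]
eef_rot: [0.728, 0.686, -0.0, 0.0]
wrist_force: [-0.4, 0.2, -1.5]
width: 0.118
finger_force: 58.4
```

```bash
python3 - <<'E'
from mv import *; from blk import *
st(); p=r.state()['position']; q=[*seat(1,-.140),.125]; print(q); go(q,A,9,p=[p[0]+.08,p[1],.125])
E
```

```text
t 38.65 [ 0.4    -0.1708  0.0146] psi 1.5113 z [-0.     -0.0001 -1.    ] F [-0.4047  0.1649 -1.5327] w 9.995 ff 58.367154347361065
[np.float64(0.4241533532932428), np.float64(0.09921512213299591), 0.125]
n 9 wz 0.1489 tx 0.0216 ty -0.0250 tz -0.0000 end psi 0.171
```

>>> step_arm([
  [0,0,0,0,0,-0.02,-1],
  [0,0,0,0,0,-0.022,-1],
  [0,0,0,0,0,-0.022,-1],
  [0,0,0,0,0,-0.022,-1],
  [0,0,0,0,0,-0.024,-1],
  [0,0,0,0,0.02,0,-1],
  [0,0,0,0,0.02,0,-1],
  [0,0,0,0,0.02,0,-1],
  [0,0,0,0,0.02,0,-1],
  [0,0,0,0,0,0,-1],
])

```text
time: 39.9
position: [0.4815, -0.1754, 0.1247]
eef_rot: [0.728, 0.686, 0.001, 0.001]
wrist_force: [-0.7, 0.7, -2.1]
width: 0.116
finger_force: 58.6
```

>>> step_arm([
  [0,0,0.149,0.0216,-0.025,0,-1],
  [0,0,0.149,0.0216,-0.025,0,-1],
  [0,0,0.149,0.0216,-0.025,0,-1],
  [0,0,0.149,0.0216,-0.025,0,-1],
  [0,0,0.149,0.0216,-0.025,0,-1],
  [0,0,0.149,0.0216,-0.025,0,-1],
  [0,0,0.149,0.0216,-0.025,0,-1],
  [0,0,0.149,0.0216,-0.025,0,-1],
  [0,0,0.149,0.0216,-0.025,0,-1],
  [0,0,0,0,0,0,-1],
])

```text
time: 41.15
position: [0.4248, 0.0969, 0.1246]
eef_rot: [0.996, 0.086, 0.001, -0.001]
wrist_force: [-0.1, -0.5, -1.3]
width: 0.122
finger_force: 58.7
```

```bash
python3 - <<'E'
from mv import *; from blk import *
st(); go([*seat(1,-.14),.0688],A,5)
E
```

```text
t 41.15 [0.4248 0.0969 0.1246] psi 0.1732 z [ 0.0012  0.0011 -1.    ] F [-0.1244 -0.4652 -1.287 ] w 10.331 ff 58.7006413936615
n 5 wz 0.0004 tx -0.0000 ty -0.0005 tz 0.0112 end psi 0.171
```

>>> step_arm([
  [0,0,0.002,0,-0.001,0.0112,-1],
  [0,0,0,0,-0.001,0.0112,-1],
  [0,0,0,0,0,0.0112,-1],
  [0,0,0,0,0,0.0112,-1],
  [0,0,0,0,0,0.0112,-1],
  [0,0,0,0.008,0,0,-1],
  [0,0,0,0.008,0,0,-1],
  [0,0,0,0.008,0,0,-1],
  [0,0,0,0.008,0,0,-1],
  [0,0,0,0,0,0,-1],
])

```text
time: 42.4
position: [0.4567, 0.1022, 0.0685]
eef_rot: [0.996, 0.084, 0.001, -0.0]
wrist_force: [-0.8, -0.2, -2.1]
width: 0.119
finger_force: 58.7
```

```bash
python3 - <<'E'
from mv import *; from blk import *
st(); go([*seat(1,-.048),.0687],A,10)
E
```

```text
t 42.40 [0.4567 0.1022 0.0685] psi 0.1681 z [ 0.0011  0.0003 -1.    ] F [-0.8012 -0.214  -2.0836] w 10.086 ff 58.689202666282654
n 10 wz -0.0003 tx 0.0059 ty -0.0003 tz -0.0000 end psi 0.171
```

>>> step_arm([
  [0,0,-0.003,0,-0.0013,0,-1],
  [0,0,0,0,-0.0013,0,-1],
  [0,0,0,0.007,0,0,-1],
  [0,0,0,0.007,0,0,-1],
  [0,0,0,0.007,0,0,-1],
  [0,0,0,0.007,0,0,-1],
  [0,0,0,0.007,0,0,-1],
  [0,0,0,0.007,0,0,-1],
  [0,0,0,0.007,0,0,-1],
  [0,0,0,0.007,0,0,-1],
])

```text
time: 43.65
position: [0.5108, 0.1141, 0.0683]
eef_rot: [0.996, 0.085, -0.0, 0.0]
wrist_force: [-0.5, 0.7, -1.3]
width: 0.12
finger_force: 58.7
```

```bash
python3 - <<'E'
from mv import *; from blk import *
st(); go([*seat(1,-.048),.0687],A,1)
E
```

```text
t 43.65 [0.5108 0.1141 0.0683] psi 0.1712 z [-0.0002 -0.     -1.    ] F [-0.5104  0.719  -1.3376] w 10.191 ff 58.66152584552765
n 1 wz 0.0002 tx 0.0041 ty -0.0001 tz -0.0004 end psi 0.171
```

>>> step_arm([
  [0,0,0,0,0,0,-0.1],
  [0,0,0,0,0,0,-0.1],
  [0,0,0,0,0,0,-0.1],
  [0,0,0,0,0,-0.0125,-0.1],
  [0,0,0,0,0,-0.0125,-0.1],
  [0,0,0,0,0,-0.0125,-0.1],
  [0,0,0,0,0,-0.0125,-0.1],
  [0,0,0,-0.022,0,0,-0.1],
  [0,0,0,-0.023,0,0,-0.1],
  [0,0,0,-0.023,0,0,-0.1],
])

```text
time: 44.9
position: [0.4429, 0.1024, 0.119]
eef_rot: [0.996, 0.086, 0.0, -0.0]
wrist_force: [0.4, 0.3, 0.3]
width: 0.449
finger_force: 0.0
```

>>> step_arm([
  [0,0.01,0,0,0,0.0112,-0.1],
  [0,0.01,0,0,0,0.0112,-0.1],
  [0,0.012,0,0,0,0.0112,-0.1],
  [0,0.012,0,0,0,0.0112,-0.1],
  [0,0,0,0,0,0.0112,-0.1],
  [0,0,0,0,0,0,-1],
  [0,0,0,0,0,0,-1],
  [0,0,0,0,0,0,-1],
  [0,0,0,0,0,0,-1],
  [0,0,0,0,0,0,-1],
])

```text
time: 46.15
position: [0.4447, 0.1027, 0.0625]
eef_rot: [0.996, 0.085, 0.022, -0.002]
wrist_force: [-0.8, 0.3, 0.2]
width: 0.116
finger_force: 58.4
```

>>> step_arm([
  [0,-0.011,0,0,0,-0.0016,-1],
  [0,-0.011,0,0,0,-0.0016,-1],
  [0,-0.011,0,0,0,-0.0016,-1],
  [0,-0.011,0,0,0,-0.0016,-1],
  [0,0,0,0,0,0,-1],
  [0,0,0,0.003,0,0,-1],
  [0,0,0,0.003,0,0,-1],
  [0,0,0,0.003,0,0,-1],
  [0,0,0,0.003,0,0,-1],
  [0,0,0,0,0,0,-1],
])

```text
time: 47.4
position: [0.4568, 0.1048, 0.0688]
eef_rot: [0.996, 0.085, 0.0, -0.0]
wrist_force: [0.5, 1.6, -1.0]
width: 0.114
finger_force: 58.4
```

```bash
python3 - <<'E'
from mv import *; from blk import *
st(); go([*seat(1,-.057),.0695],A,1)
E
```

```text
t 47.40 [0.4568 0.1048 0.0688] psi 0.1712 z [ 0.0007  0.0002 -1.    ] F [ 0.5088  1.5694 -0.969 ] w 9.665 ff 58.40318441390991
n 1 wz 0.0002 tx 0.0499 ty -0.0000 tz -0.0007 end psi 0.171
```

>>> step_arm([
  [0,0,0,0.004,0,-0.0007,-1],
  [0,0,0,0.004,0,0,-1],
  [0,0,0,0.004,0,0,-1],
  [0,0,0,0.004,0,0,-1],
  [0,0,0,0.004,0,0,-1],
  [0,0,0,0.004,0,0,-1],
  [0,0,0,0.004,0,0,-1],
  [0,0,0,0.004,0,0,-1],
  [0,0,0,0.004,0,0,-1],
  [0,0,0,0,0,-0.0003,-1],
])

```text
time: 48.65
position: [0.4924, 0.1109, 0.0698]
eef_rot: [0.996, 0.085, 0.0, -0.0]
wrist_force: [0.5, 0.7, 0.1]
width: 0.116
finger_force: 58.4
```

>>> step_arm([
  [0,0,0,0.002,0,0,-1],
  [0,0,0,0.002,0,0,-1],
  [0,0,0,0.002,0,0,-1],
  [0,0,0,0.002,0,0,-1],
  [0,0,0,0.002,0,0,-1],
  [0,0,0,0.002,0,0,-1],
  [0,0,0,0.001,0,0,-1],
  [0,0,0,0.001,0,0,-1],
  [0,0,0,0.001,0,0,-1],
  [0,0,0,0,0,0,-1],
])

```text
time: 49.9
position: [0.5046, 0.1131, 0.0695]
eef_rot: [0.996, 0.086, -0.002, 0.0]
wrist_force: [-6.8, -0.6, 5.3]
width: 0.116
finger_force: 59.0
```

```bash
python3 - <<'E'
from mv import *; from blk import *
st(); go([*seat(1,-.057),.0695],A,1)
E
```

```text
t 49.90 [0.5046 0.1131 0.0695] psi 0.1714 z [-0.0038 -0.0009 -1.    ] F [-6.7979 -0.5967  5.2566] w 9.821 ff 59.009615778923035
n 1 wz 0.0004 tx 0.0014 ty -0.0001 tz -0.0000 end psi 0.171
```

>>> step_arm([
  [0,0,0,0.001,0,0,-1],
  [0,0,0,0.001,0,0,-1],
  [0,0,0,0.001,0,0,-1],
  [0,0,0,0.001,0,0,-1],
  [0,0,0,0.001,0,0,-1],
  [0,0,0,0.001,0,0,-1],
  [0,0,0,0,0,0,-1],
  [0,0,0,0,0,0,-1],
  [0,0,0,0,0,0,-1],
  [0,0,0,0,0,0,-1],
])

```text
time: 51.15
position: [0.5046, 0.1131, 0.069]
eef_rot: [0.996, 0.086, -0.008, 0.001]
wrist_force: [-22.5, -2.3, 23.4]
width: 0.117
finger_force: 60.8
```

>>> step_arm([
  [0,0,0,0,0,0,-0.1],
  [0,0,0,0,0,0,-0.1],
  [0,0,0,-0.004,0,0,-0.1],
  [0,0,0,-0.004,0,-0.014,-0.1],
  [0,0,0,0,0,-0.02,-0.1],
  [0,0,0,-0.02,0.02,-0.02,-0.1],
  [0,0,0,-0.02,0.05,-0.02,-0.1],
  [0,0,0,-0.02,0.055,-0.01,-0.1],
  [0,0,0,0,0.055,0,-0.1],
  [0,0,0,0,0.04,0,-0.1],
])

```text
time: 52.4
position: [0.4831, -0.1167, 0.1551]
eef_rot: [0.996, 0.084, 0.001, 0.0]
wrist_force: [-0.1, -0.3, 0.5]
width: 0.449
finger_force: 0.0
```

```bash
cat > keep.py <<'E'
from fit import *
def keepers(f):
    h=cv2.cvtColor(f,cv2.COLOR_BGR2HSV); red=((h[...,1]>150)&(h[...,2]>90)&((h[...,0]<8)|(h[...,0]>172))).astype(np.uint8)
    red[:,:240]=0;red[:,370:]=0;red[:235]=0;red[320:]=0
    n,l,s,c=cv2.connectedComponentsWithStats(red); out=[]
    for i in range(1,n):
        if s[i,4]<12: continue
        ys,xs=np.where(l==i); w=pix2w('top',np.c_[xs,ys],.044)[:,:2]; m=w.mean(0); e,v=np.linalg.eigh(np.cov((w-m).T)); d=v[:,1]*np.sign(v[0,1]); out.append((m,np.arctan2(d[1],d[0]),s[i,4]))
    return out
STAND=rect(-.022,.022,-.068,.068,.028)
E
python3 - <<'E'
from mv import *; from blk import *; from keep import *
st(); f=r.grab_frame('top'); cv2.imwrite('pics/t5.png',f)
for k in keepers(f): print(k)
q,s=fitedges(f,'top',STAND,[.4165,.056,.165],(.02,.02,.05)); print('stand',q,s)
draw(f,'top',[place(TAILS([-.05,0,.05]),[*B,A]),place(STAND,q)],(265,195,365,305),'pics/t5c.png',5.4)
E
```

```text
t 52.40 [ 0.4831 -0.1167  0.1551] psi 0.1692 z [ 0.0021 -0.0008 -1.    ] F [-0.1024 -0.293   0.5159] w 38.182 ff 0.0
(array([ 0.4396, -0.0026]), np.float64(0.12807368936297442), np.int32(54))
(array([0.4313, 0.0411]), np.float64(0.12540113431528682), np.int32(48))
(array([0.423 , 0.0846]), np.float64(0.17864284301314673), np.int32(50))
stand [0.4307 0.0414 0.1768] -71.0977554321289
```

View pics/t5c.png

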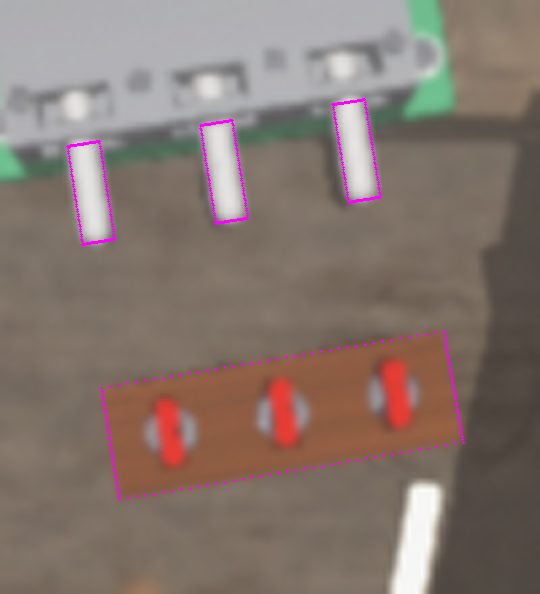

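All three tails lie on their home outlines. The stand has been knocked: its centre is now at (0.431, 0.041), with keepers at crop (397,393), (283,412) and (170,432). Next is the keepers, right one first.

```bash
python3 - <<'E'
from mv import *; from blk import *
go([.4392,-.0024,.09],.177,6)
for i in (1,2,3): print(i,seat(i,-.021))
go([*seat(3,-.021),.18],A+np.pi/2,10,p=[.4392,-.0024,.15],y=.177)
E
```

```text
n 6 wz -0.0022 tx -0.0039 ty -0.0210 tz 0.0109 end psi 0.177
1 [0.5414 0.1195]
2 [0.5499 0.0702]
3 [0.5584 0.0209]
n 10 wz -0.1565 tx 0.0104 ty 0.0086 tz -0.0030 end psi 1.742
```

>>> step_arm([
  [0,0,-0.002,-0.0039,-0.021,0.0109,-0.4],
  [0,0,-0.002,-0.0039,-0.021,0.0109,-0.4],
  [0,0,-0.002,-0.0039,-0.021,0.0109,-0.4],
  [0,0,-0.002,-0.0039,-0.021,0.0109,-0.4],
  [0,0,0,-0.0039,-0.021,0.0109,-0.4],
  [0,0,0,-0.0039,-0.021,0.0109,-0.4],
  [0,0,0,0,0,0,-0.4],
  [0,0,0,0,0,0,-0.4],
  [0,0,0,0,0,0,-0.4],
  [0,0,0,0,0,0,-0.4],
])

```text
time: 53.7
position: [0.4383, 0.0054, 0.0887]
eef_rot: [0.996, 0.089, 0.0, 0.0]
wrist_force: [0.1, -0.6, -0.5]
width: 0.301
finger_force: 0.0
```

```bash
python3 - <<'E'
from mv import *
from fit import *
st(); go([.4392,-.0024,.0345],.177,5)
f=r.grab_frame('side'); draw(f,'side',[],(310,190,410,320),'pics/s6c.png',4.5)
E
```

```text
t 53.70 [0.4383 0.0054 0.0887] psi 0.1781 z [ 0.0007 -0.0001 -1.    ] F [ 0.1025 -0.5747 -0.481 ] w 25.567 ff 0.0
n 5 wz 0.0002 tx -0.0001 ty 0.0016 tz 0.0108 end psi 0.177
```

View pics/s6c.png

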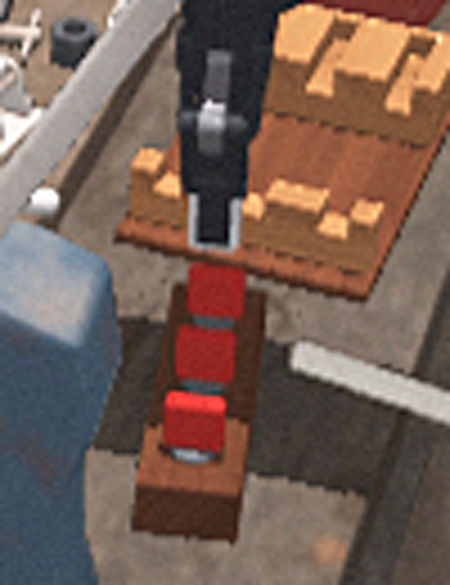

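The gripper sits over the far keeper, its red grip at crop (216,290). A lateral correction of 8 mm is needed, then down and grip.

>>> step_arm([
  [0,0,0,0,0.004,0,-0.4],
  [0,0,0,0,0.004,0,-0.4],
  [0,0,0,0,0,0.0108,-0.4],
  [0,0,0,0,0,0.0108,-0.4],
  [0,0,0,0,0,0.0108,-0.4],
  [0,0,0,0,0,0.0108,-0.4],
  [0,0,0,0,0,0.0108,-0.4],
  [0,0,0,0,0,0,-1],
  [0,0,0,0,0,0,-1],
  [0,0,0,0,0,0,-1],
])

```text
time: 55.0
position: [0.4396, -0.0019, 0.0347]
eef_rot: [0.996, 0.089, 0.0, 0.0]
wrist_force: [-0.9, -0.3, 0.5]
width: 0.094
finger_force: 59.6
```

```bash
python3 - <<'E'
from mv import *; from blk import *
st(); p=r.state()['position']; go([*seat(3,-.021),.18],A+np.pi/2,10,p=[p[0],p[1],.134])
E
```

```text
t 55.00 [ 0.4396 -0.0019  0.0347] psi 0.1792 z [ 0.0007  0.     -1.    ] F [-0.877  -0.2559  0.4982] w 8.013 ff 59.57612335681915
n 10 wz -0.1563 tx 0.0103 ty 0.0086 tz -0.0046 end psi 1.742
```

>>> step_arm([
  [0,0,0,0,0,-0.015,-1],
  [0,0,0,0,0,-0.02,-1],
  [0,0,0,0,0,-0.02,-1],
  [0,0,0,0,0,-0.022,-1],
  [0,0,0,0,0,-0.022,-1],
  [0,0,0,0,0,-0.022,-1],
  [0,0,0,0,0,-0.022,-1],
  [0,0,0,0,0,0,-1],
  [0,0,0,0,0,0,-1],
  [0,0,0,0,0,0,-1],
])

```text
time: 56.25
position: [0.4386, -0.0019, 0.1767]
eef_rot: [0.996, 0.09, -0.001, -0.0]
wrist_force: [-0.3, 0.8, -0.3]
width: 0.091
finger_force: 59.6
```

>>> step_arm([
  [0,0,-0.156,0.0103,0.0086,0,-1],
  [0,0,-0.156,0.0103,0.0086,0,-1],
  [0,0,-0.156,0.0103,0.0086,0,-1],
  [0,0,-0.156,0.0103,0.0086,0,-1],
  [0,0,-0.156,0.0103,0.0086,0,-1],
  [0,0,-0.156,0.0103,0.0086,0,-1],
  [0,0,-0.156,0.0103,0.0086,0,-1],
  [0,0,-0.156,0.0103,0.0086,0,-1],
  [0,0,-0.156,0.0103,0.0086,0,-1],
  [0,0,-0.156,0.0103,0.0086,0,-1],
])

```text
time: 57.5
position: [0.5581, 0.0206, 0.1763]
eef_rot: [0.643, 0.766, -0.001, -0.001]
wrist_force: [-0.5, 0.1, -0.5]
width: 0.091
finger_force: 59.7
```

```bash
python3 - <<'E'
from mv import *; from blk import *
st(); go([*seat(3,-.021),.145],A+np.pi/2,4)
E
```

```text
t 57.50 [0.5581 0.0206 0.1763] psi 1.7441 z [-0.0019  0.     -1.    ] F [-0.4565  0.0851 -0.5449] w 7.750 ff 59.7313928604126
n 4 wz 0.0006 tx 0.0001 ty 0.0001 tz 0.0078 end psi 1.742
```

>>> step_arm([
  [0,0,0.002,0,0,0.009,-1],
  [0,0,0,0,0,0.009,-1],
  [0,0,0,0,0,0.009,-1],
  [0,0,0,0,0,0.004,-1],
  [0,0,0,0,0,0.004,-1],
  [0,0,0,0,0,0.004,-1],
  [0,0,0,0,0,0.004,-1],
  [0,0,0,0,0,0.004,-1],
  [0,0,0,0,0,0.004,-1],
  [0,0,0,0,0,0.003,-1],
])

```text
time: 58.75
position: [0.5582, 0.0205, 0.1231]
eef_rot: [0.646, 0.763, -0.0, -0.0]
wrist_force: [0.2, -0.5, -1.4]
width: 0.09
finger_force: 59.7
```

```bash
python3 - <<'E'
from mv import *; from blk import *
st(); go([*seat(3,-.021),.1202],A+np.pi/2,1)
E
```

```text
t 58.75 [0.5582 0.0205 0.1231] psi 1.7373 z [-0.0002 -0.     -1.    ] F [ 0.2091 -0.4884 -1.443 ] w 7.625 ff 59.732285141944885
n 1 wz -0.0045 tx 0.0004 ty 0.0003 tz 0.0029 end psi 1.742
```

>>> step_arm([
  [0,0,-0.004,0,0,0.001,-1],
  [0,0,0,0,0,0.001,-1],
  [0,0,0,0,0,0.0008,-1],
  [0,0,0,0,0,0,-1],
  [0,0,0,0,0,0,-1],
  [0,0,0.157,0,0,0,-1],
  [0,0,0.157,0,0,0,-1],
  [0,0,0.157,0,0,0,-1],
  [0,0,0.157,0,0,0,-1],
  [0,0,0.157,0,0,0,-1],
])

```text
time: 60.0
position: [0.5583, 0.0206, 0.1206]
eef_rot: [0.889, 0.458, 0.0, -0.0]
wrist_force: [0.6, 0.0, -0.6]
width: 0.094
finger_force: 59.7
```

>>> step_arm([
  [0,0,0.157,0,0,0,-1],
  [0,0,0.157,0,0,0,-1],
  [0,0,0.157,0,0,0,-1],
  [0,0,0.157,0,0,0,-1],
  [0,0,0.157,0,0,0,-1],
  [0,0,0,0,0,0,-1],
  [0,0,0,0,0,0,-1],
  [0,0,0,0,0,0,-1],
  [0,0,0,0,0,0,-1],
  [0,0,0,0,0,0,-1],
])

```text
time: 61.25
position: [0.5583, 0.0204, 0.1205]
eef_rot: [0.996, 0.086, 0.0, -0.0]
wrist_force: [0.6, -0.4, -1.3]
width: 0.094
finger_force: 59.7
```

```bash
python3 - <<'E'
from mv import *; from blk import *
st(); print(r.state()['ft_torque']); go([*seat(3,-.021),.1202],A,1)
E
```

```text
t 61.25 [0.5583 0.0204 0.1205] psi 0.1715 z [ 0.  0. -1.] F [ 0.5942 -0.4139 -1.2513] w 8.005 ff 59.7270530462265
[ 0.0645 -0.0668 -0.0232]
n 1 wz 0.0005 tx 0.0002 ty -0.0005 tz 0.0003 end psi 0.171
```

>>> step_arm([
  [0,0,0,0,0,0,-0.4],
  [0,0,0,0,0,0,-0.4],
  [0,0,0,0,0,0,-0.4],
  [0,0,0,0,0,-0.015,-0.4],
  [0,0,0,0,0,-0.02,-0.4],
  [0,0,0,0,0,-0.02,-0.4],
  [0,0,0,-0.03,0,0,-0.4],
  [0,0,0,-0.03,0,0,-0.4],
  [0,0,0,-0.03,0,0,-0.4],
  [0,0,0,-0.03,0,0,-0.4],
])

```text
time: 62.5
position: [0.4396, -0.0002, 0.1765]
eef_rot: [0.996, 0.085, 0.001, -0.0]
wrist_force: [-0.0, -0.3, 0.1]
width: 0.299
finger_force: 0.0
```

```bash
python3 - <<'E'
from mv import *; from blk import *; from keep import *
st(); go([.4312,.0412,.0345],.177,10)
f=r.grab_frame('side'); cv2.imwrite('pics/s7.png',f); draw(f,'side',[],(270,190,400,320),'pics/s7c.png',4.5)
g=r.grab_frame('top'); cv2.imwrite('pics/t7.png',g)
print(keepers(g))
E
```

```text
t 62.50 [ 0.4396 -0.0002  0.1765] psi 0.1711 z [ 0.0014  0.0002 -1.    ] F [-0.0385 -0.3184  0.0826] w 25.402 ff 0.0
n 10 wz -0.0006 tx -0.0001 ty -0.0042 tz 0.0142 end psi 0.177
[(array([0.423 , 0.0847]), np.float64(0.13310869330224367), np.int32(46))]
```

View pics/s7c.png

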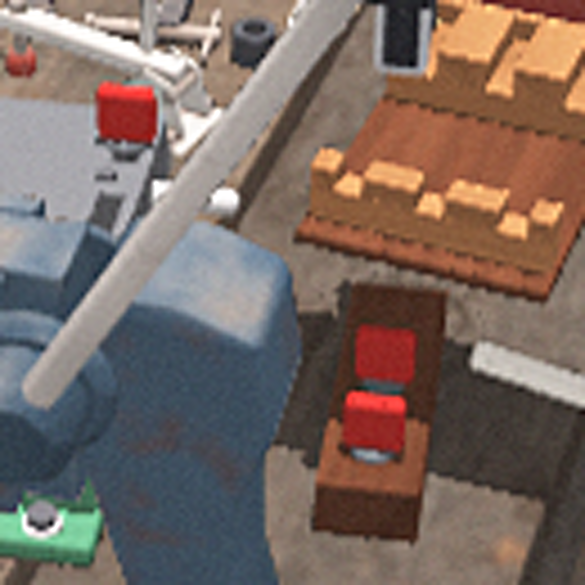

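Keeper 1 stands turned on the block at crop (127,115), flange down, and the stand is unchanged. Next is the middle keeper.

>>> step_arm([
  [0,0,-0.006,0,-0.014,0,-0.4],
  [0,0,0,0,-0.014,0,-0.4],
  [0,0,0,0,-0.014,0,-0.4],
  [0,0,0,0,0,0.02,-0.4],
  [0,0,0,0,0,0.02,-0.4],
  [0,0,0,0,0,0.02,-0.4],
  [0,0,0,0,0,0.02,-0.4],
  [0,0,0,0,0,0.014,-0.4],
  [0,0,0,0,0,0,-0.4],
  [0,0,0,0,0,0,-0.4],
])

```text
time: 63.85
position: [0.4332, 0.0416, 0.082]
eef_rot: [0.996, 0.089, 0.0, -0.0]
wrist_force: [1.0, 0.3, -0.1]
width: 0.298
finger_force: 0.0
```

```bash
python3 - <<'E'
from mv import *
st(); go([.4312,.0412,.0345],.177,5)
E
```

```text
t 63.85 [0.4332 0.0416 0.082 ] psi 0.1774 z [ 0.0007  0.0001 -1.    ] F [ 0.9719  0.3125 -0.0901] w 25.355 ff 0.0
n 5 wz 0.0001 tx -0.0004 ty 0.0000 tz 0.0095 end psi 0.177
```

>>> step_arm([
  [0,0,0,-0.001,0,0.0095,-0.4],
  [0,0,0,-0.001,0,0.0095,-0.4],
  [0,0,0,0,0,0.0095,-0.4],
  [0,0,0,0,0,0.0095,-0.4],
  [0,0,0,0,0,0.0095,-0.4],
  [0,0,0,0,0,0,-0.4],
  [0,0,0,0,0,0,-1],
  [0,0,0,0,0,0,-1],
  [0,0,0,0,0,0,-1],
  [0,0,0,0,0,0,-1],
])

```text
time: 65.1
position: [0.4309, 0.041, 0.0342]
eef_rot: [0.996, 0.089, 0.0, -0.0]
wrist_force: [-0.2, 0.2, 0.2]
width: 0.094
finger_force: 59.2
```

>>> step_arm([
  [0,0,0,0,0,-0.015,-1],
  [0,0,0,0,0,-0.02,-1],
  [0,0,0,0,0,-0.02,-1],
  [0,0,0,0,0,-0.022,-1],
  [0,0,0,0,0,-0.022,-1],
  [0,0,0,0,0,-0.022,-1],
  [0,0,0,0,0,-0.022,-1],
  [0,0,0,0,0,0,-1],
  [0,0,0,0,0,0,-1],
  [0,0,0,0,0,0,-1],
])

```text
time: 66.35
position: [0.4301, 0.0409, 0.1763]
eef_rot: [0.996, 0.089, -0.001, 0.0]
wrist_force: [0.4, -0.1, -1.2]
width: 0.089
finger_force: 59.0
```

```bash
python3 - <<'E'
from mv import *; from blk import *
st(); go([*seat(2,-.021),.177],A+np.pi/2,10)
E
```

```text
t 66.35 [0.4301 0.0409 0.1763] psi 0.1773 z [-0.0016 -0.0004 -1.    ] F [ 0.4063 -0.1424 -1.2025] w 7.563 ff 59.04457747936249
n 10 wz -0.1565 tx 0.0110 ty 0.0082 tz -0.0001 end psi 1.742
```

>>> step_arm([
  [0,0,-0.1565,0.011,0.0082,0,-1],
  [0,0,-0.1565,0.011,0.0082,0,-1],
  [0,0,-0.1565,0.011,0.0082,0,-1],
  [0,0,-0.1565,0.011,0.0082,0,-1],
  [0,0,-0.1565,0.011,0.0082,0,-1],
  [0,0,-0.1565,0.011,0.0082,0,-1],
  [0,0,-0.1565,0.011,0.0082,0,-1],
  [0,0,-0.1565,0.011,0.0082,0,-1],
  [0,0,-0.1565,0.011,0.0082,0,-1],
  [0,0,-0.1565,0.011,0.0082,0,-1],
])

```text
time: 67.6
position: [0.5507, 0.0706, 0.176]
eef_rot: [0.642, 0.767, -0.001, -0.001]
wrist_force: [0.1, -0.3, -0.8]
width: 0.09
finger_force: 59.0
```

```bash
python3 - <<'E'
from mv import *; from blk import *
st(); go([*seat(2,-.021),.145],A+np.pi/2,4)
E
```

```text
t 67.60 [0.5507 0.0706 0.176 ] psi 1.7470 z [-0.0019 -0.0002 -1.    ] F [ 0.125  -0.2963 -0.8091] w 7.660 ff 58.9554226398468
n 4 wz 0.0013 tx -0.0001 ty -0.0002 tz 0.0077 end psi 1.742
```

>>> step_arm([
  [0,0,0.004,0,-0.0008,0.009,-1],
  [0,0,0,0,0,0.009,-1],
  [0,0,0,0,0,0.009,-1],
  [0,0,0,0,0,0.004,-1],
  [0,0,0,0,0,0.004,-1],
  [0,0,0,0,0,0.004,-1],
  [0,0,0,0,0,0.004,-1],
  [0,0,0,0,0,0.004,-1],
  [0,0,0,0,0,0.004,-1],
  [0,0,0,0,0,0.003,-1],
])

```text
time: 68.85
position: [0.5501, 0.0704, 0.1228]
eef_rot: [0.646, 0.764, -0.0, -0.0]
wrist_force: [-0.2, 0.7, -1.2]
width: 0.09
finger_force: 59.0
```

```bash
python3 - <<'E'
from mv import *; from blk import *
st(); go([*seat(2,-.021),.1201],A+np.pi/2,1)
E
```

```text
t 68.85 [0.5501 0.0704 0.1228] psi 1.7382 z [-0.0001 -0.     -1.    ] F [-0.157   0.7051 -1.2272] w 7.622 ff 58.953983187675476
n 1 wz -0.0036 tx -0.0002 ty -0.0002 tz 0.0027 end psi 1.742
```

>>> step_arm([
  [0,0,-0.004,0,0,0.001,-1],
  [0,0,0,0,0,0.001,-1],
  [0,0,0,0,0,0.0009,-1],
  [0,0,0,0,0,0,-1],
  [0,0,0,0,0,0,-1],
  [0,0,0.157,0,0,0,-1],
  [0,0,0.157,0,0,0,-1],
  [0,0,0.157,0,0,0,-1],
  [0,0,0.157,0,0,0,-1],
  [0,0,0.157,0,0,0,-1],
])

```text
time: 70.1
position: [0.5502, 0.0705, 0.1202]
eef_rot: [0.889, 0.458, 0.0, -0.0]
wrist_force: [-0.1, 1.3, 0.0]
width: 0.095
finger_force: 58.9
```

>>> step_arm([
  [0,0,0.157,0,0,0,-1],
  [0,0,0.157,0,0,0,-1],
  [0,0,0.157,0,0,0,-1],
  [0,0,0.157,0,0,0,-1],
  [0,0,0.157,0,0,0,-1],
  [0,0,0,0,0,0,-1],
  [0,0,0,0,0,0,-1],
  [0,0,0,0,0,0,-1],
  [0,0,0,0,0,0,-1],
  [0,0,0,0,0,0,-1],
])

```text
time: 71.35
position: [0.5501, 0.0703, 0.1201]
eef_rot: [0.996, 0.086, -0.0, -0.0]
wrist_force: [0.1, 0.6, -0.3]
width: 0.091
finger_force: 58.9
```

>>> step_arm([
  [0,0,0,0,0,0,-0.4],
  [0,0,0,0,0,0,-0.4],
  [0,0,0,0,0,0,-0.4],
  [0,0,0,0,0,-0.015,-0.4],
  [0,0,0,0,0,-0.02,-0.4],
  [0,0,0,0,0,-0.02,-0.4],
  [0,0,0,-0.03,0,0,-0.4],
  [0,0,0,-0.03,0,0,-0.4],
  [0,0,0,-0.03,0,0,-0.4],
  [0,0,0,-0.03,0,0,-0.4],
])

```text
time: 72.6
position: [0.4314, 0.0497, 0.1761]
eef_rot: [0.996, 0.086, 0.001, -0.0]
wrist_force: [-0.7, -0.6, 0.9]
width: 0.302
finger_force: 0.0
```

```bash
python3 - <<'E'
from mv import *; from keep import *
st(); go([.423,.0847,.0345],.177,10)
f=r.grab_frame('side'); cv2.imwrite('pics/s8.png',f); g=cv2.imread('pics/s7.png')
for (a,b,c,d) in ((335,270,370,315),(285,205,310,228)):
    m=cv2.matchTemplate(f[b-20:d+20,a-20:c+20],g[b:d,a:c],cv2.TM_CCOEFF_NORMED); _,v,_,l=cv2.minMaxLoc(m); print(v,l[0]-20,l[1]-20)
t=r.grab_frame('top'); print(keepers(t))
E
```

```text
t 72.60 [0.4314 0.0497 0.1761] psi 0.1721 z [ 0.0013  0.0005 -1.    ] F [-0.6918 -0.5759  0.8773] w 25.658 ff 0.0
n 10 wz -0.0005 tx -0.0002 ty -0.0036 tz 0.0142 end psi 0.177
0.49924829602241516 0 1
0.8315763473510742 0 0
[]
```

>>> step_arm([
  [0,0,-0.006,-0.001,-0.012,0,-0.4],
  [0,0,0,-0.001,-0.012,0,-0.4],
  [0,0,0,0,-0.012,0,-0.4],
  [0,0,0,0,0,0.02,-0.4],
  [0,0,0,0,0,0.02,-0.4],
  [0,0,0,0,0,0.02,-0.4],
  [0,0,0,0,0,0.02,-0.4],
  [0,0,0,0,0,0.014,-0.4],
  [0,0,0,0,0,0,-0.4],
  [0,0,0,0,0,0,-0.4],
])

```text
time: 73.95
position: [0.4241, 0.0852, 0.0816]
eef_rot: [0.996, 0.089, 0.0, -0.0]
wrist_force: [1.1, -0.3, 0.1]
width: 0.298
finger_force: 0.0
```

```bash
python3 - <<'E'
from mv import *
st(); go([.423,.0847,.0345],.177,5)
f=r.grab_frame('side'); cv2.imwrite('pics/s9.png',f)
# red keeper in stand: compare with its place in s7
for n in ('s7','s9'):
    h=cv2.cvtColor(cv2.imread(f'pics/{n}.png'),cv2.COLOR_BGR2HSV)[276:292,340:365]; m=(h[...,1]>150)&((h[...,0]<8)|(h[...,0]>172))&(h[...,2]>60); ys,xs=np.where(m); print(n,m.sum(),xs.mean(),ys.mean())
E
```

```text
t 73.95 [0.4241 0.0852 0.0816] psi 0.1783 z [ 0.0007  0.0002 -1.    ] F [ 1.0736 -0.2956  0.0658] w 25.328 ff 0.0
n 5 wz 0.0003 tx -0.0002 ty 0.0001 tz 0.0094 end psi 0.177
s7 172 12.703488372093023 7.122093023255814
s9 170 12.588235294117647 7.070588235294117
```

>>> step_arm([
  [0,0,0,-0.001,0,0.0094,-0.4],
  [0,0,0,0,0,0.0094,-0.4],
  [0,0,0,0,0,0.0094,-0.4],
  [0,0,0,0,0,0.0094,-0.4],
  [0,0,0,0,0,0.0094,-0.4],
  [0,0,0,0,0,0,-0.4],
  [0,0,0,0,0,0,-1],
  [0,0,0,0,0,0,-1],
  [0,0,0,0,0,0,-1],
  [0,0,0,0,0,0,-1],
])

```text
time: 75.25
position: [0.4228, 0.0848, 0.0343]
eef_rot: [0.996, 0.089, 0.0, -0.0]
wrist_force: [0.6, 0.3, 1.1]
width: 0.091
finger_force: 59.2
```

>>> step_arm([
  [0,0,0,0,0,-0.015,-1],
  [0,0,0,0,0,-0.02,-1],
  [0,0,0,0,0,-0.02,-1],
  [0,0,0,0,0,-0.022,-1],
  [0,0,0,0,0,-0.022,-1],
  [0,0,0,0,0,-0.022,-1],
  [0,0,0,0,0,-0.022,-1],
  [0,0,0,0,0,0,-1],
  [0,0,0,0,0,0,-1],
  [0,0,0,0,0,0,-1],
])

```text
time: 76.5
position: [0.422, 0.0846, 0.1765]
eef_rot: [0.996, 0.089, -0.001, 0.0]
wrist_force: [1.3, 1.0, -0.3]
width: 0.094
finger_force: 59.1
```

```bash
python3 - <<'E'
from mv import *; from blk import *
st(); go([*seat(1,-.021),.177],A+np.pi/2,10)
E
```

```text
t 76.50 [0.422  0.0846 0.1765] psi 0.1783 z [-0.0015 -0.0006 -1.    ] F [ 1.2796  1.0089 -0.2975] w 7.962 ff 59.0787810087204
n 10 wz -0.1564 tx 0.0114 ty 0.0078 tz -0.0001 end psi 1.742
```

>>> step_arm([
  [0,0,-0.156,0.0114,0.0078,0,-1],
  [0,0,-0.156,0.0114,0.0078,0,-1],
  [0,0,-0.156,0.0114,0.0078,0,-1],
  [0,0,-0.156,0.0114,0.0078,0,-1],
  [0,0,-0.156,0.0114,0.0078,0,-1],
  [0,0,-0.156,0.0114,0.0078,0,-1],
  [0,0,-0.156,0.0114,0.0078,0,-1],
  [0,0,-0.156,0.0114,0.0078,0,-1],
  [0,0,-0.156,0.0114,0.0078,0,-1],
  [0,0,-0.156,0.0114,0.0078,0,-1],
])

```text
time: 77.75
position: [0.5423, 0.1192, 0.1761]
eef_rot: [0.644, 0.765, -0.001, -0.001]
wrist_force: [-1.0, 0.5, -0.5]
width: 0.093
finger_force: 58.9
```

```bash
python3 - <<'E'
from mv import *; from blk import *
st(); go([*seat(1,-.021),.145],A+np.pi/2,4)
E
```

```text
t 77.75 [0.5423 0.1192 0.1761] psi 1.7428 z [-0.0018 -0.0004 -1.    ] F [-0.9902  0.5143 -0.4844] w 7.933 ff 58.93208026885986
n 4 wz 0.0003 tx 0.0001 ty -0.0002 tz 0.0078 end psi 1.742
```

>>> step_arm([
  [0,0,0,0,-0.0008,0.009,-1],
  [0,0,0,0,0,0.009,-1],
  [0,0,0,0,0,0.009,-1],
  [0,0,0,0,0,0.004,-1],
  [0,0,0,0,0,0.004,-1],
  [0,0,0,0,0,0.004,-1],
  [0,0,0,0,0,0.004,-1],
  [0,0,0,0,0,0.004,-1],
  [0,0,0,0,0,0.004,-1],
  [0,0,0,0,0,0.003,-1],
])

```text
time: 79.0
position: [0.5416, 0.1191, 0.1228]
eef_rot: [0.645, 0.764, -0.0, -0.0]
wrist_force: [-0.1, -0.1, -1.1]
width: 0.091
finger_force: 58.9
```

```bash
python3 - <<'E'
from mv import *; from blk import *
st(); go([*seat(1,-.021),.1202],A+np.pi/2,1)
E
```

```text
t 79.00 [0.5416 0.1191 0.1228] psi 1.7383 z [-0.0002 -0.     -1.    ] F [-0.0639 -0.1017 -1.0904] w 7.765 ff 58.93290817737579
n 1 wz -0.0035 tx 0.0004 ty -0.0001 tz 0.0026 end psi 1.742
```

>>> step_arm([
  [0,0,-0.004,0,0,0.001,-1],
  [0,0,0,0,0,0.001,-1],
  [0,0,0,0,0,0.0008,-1],
  [0,0,0,0,0,0,-1],
  [0,0,0,0,0,0,-1],
  [0,0,0.157,0,0,0,-1],
  [0,0,0.157,0,0,0,-1],
  [0,0,0.157,0,0,0,-1],
  [0,0,0.157,0,0,0,-1],
  [0,0,0.157,0,0,0,-1],
])

```text
time: 80.25
position: [0.5417, 0.1192, 0.1204]
eef_rot: [0.889, 0.458, 0.0, -0.0]
wrist_force: [-0.1, 0.5, -0.7]
width: 0.088
finger_force: 58.9
```

>>> step_arm([
  [0,0,0.157,0,0,0,-1],
  [0,0,0.157,0,0,0,-1],
  [0,0,0.157,0,0,0,-1],
  [0,0,0.157,0,0,0,-1],
  [0,0,0.157,0,0,0,-1],
  [0,0,0,0,0,0,-1],
  [0,0,0,0,0,0,-1],
  [0,0,0,0,0,0,-1],
  [0,0,0,0,0,0,-1],
  [0,0,0,0,0,0,-1],
])

```text
time: 81.5
position: [0.5416, 0.1191, 0.1203]
eef_rot: [0.996, 0.086, -0.0, -0.0]
wrist_force: [1.0, 0.1, -0.6]
width: 0.087
finger_force: 58.9
```

>>> step_arm([
  [0,0,0,0,0,0,-0.4],
  [0,0,0,0,0,0,-0.4],
  [0,0,0,0,0,0,-0.4],
  [0,0,0,0,0,-0.015,-0.4],
  [0,0,0,0,0,-0.02,-0.4],
  [0,0,0,0,0,-0.025,-0.4],
  [0,0,0,-0.04,0,0,-0.4],
  [0,0,0,-0.04,0.05,0,-0.4],
  [0,0,0,0,0.06,0,-0.4],
  [0,0,0,0,0.06,0,-0.4],
])

```text
time: 82.75
position: [0.4931, -0.0621, 0.1818]
eef_rot: [0.996, 0.087, 0.001, -0.0]
wrist_force: [1.5, -0.1, -0.1]
width: 0.298
finger_force: 0.0
```

>>> step_arm([
  [0,0,0,0,0.05,0,-0.4],
  [0,0,0,0,0.02,0,-0.4],
  [0,0,0,0,0,0,-0.4],
  [0,0,0,0,0,0,-0.4],
  [0,0,0,0,0,0,-0.4],
  [0,0,0,0,0,0,-0.4],
  [0,0,0,0,0,0,-0.4],
  [0,0,0,0,0,0,-0.4],
  [0,0,0,0,0,0,-0.4],
  [0,0,0,0,0,0,-0.4],
])

```text
time: 84.0
position: [0.5047, -0.1297, 0.1803]
eef_rot: [0.996, 0.086, -0.0, -0.0]
wrist_force: [-0.5, 0.5, -0.5]
width: 0.299
finger_force: 0.0
```

```bash
python3 - <<'E'
from mv import *; from blk import *; from fit import *
st(); t=r.grab_frame('top'); s=r.grab_frame('side')
draw(t,'top',[place(TAILS([-.05,0,.05]),[*B,A])],(255,190,355,250),'pics/a.png',6)
draw(s,'side',[],(255,180,375,310),'pics/b.png',2.7)
a=cv2.imread('pics/a.png');b=cv2.imread('pics/b.png');
b=cv2.resize(s[140:240,245:375],None,fx=1.8,fy=1.8) if 0 else b
H=max(a.shape[0],b.shape[0]); o=np.zeros((H,a.shape[1]+b.shape[1],3),np.uint8); o[:a.shape[0],:a.shape[1]]=a;o[:b.shape[0],a.shape[1]:]=b
cv2.imwrite('pics/fin.png',cv2.resize(o,None,fx=min(1,800/o.shape[1]),fy=min(1,800/o.shape[1])))
print([(np.round(x['rect']),x['p']) for x in r.search_frame('top','oil_can')])
h=cv2.cvtColor(t,cv2.COLOR_BGR2HSV); m=((h[...,1]>150)&(h[...,2]>90)&((h[...,0]<8)|(h[...,0]>172))).astype(np.uint8); m[:180]=0;m[250:]=0;m[:,:255]=0;m[:,350:]=0
n,l,st_,c=cv2.connectedComponentsWithStats(m)
for i in range(1,n):
    if st_[i,4]>12:
        ys,xs=np.where(l==i);w=pix2w('top',np.c_[xs,ys],.1295)[:,:2];e,v=np.linalg.eigh(np.cov((w-w.mean(0)).T));print(w.mean(0),np.arctan(v[1,1]/v[0,1]))
E
```

```text
t 84.00 [ 0.5047 -0.1297  0.1803] psi 0.1722 z [-0.0001  0.     -1.    ] F [-0.4602  0.4571 -0.4802] w 25.428 ff 0.0
[(array([154., 136., 204., 187.]), 0.86)]
[0.5598 0.0207] 0.16006071700495936
[0.5513 0.0709] 0.18819621170903392
[0.5428 0.1195] 0.2229415939113065
```

View pics/fin.png

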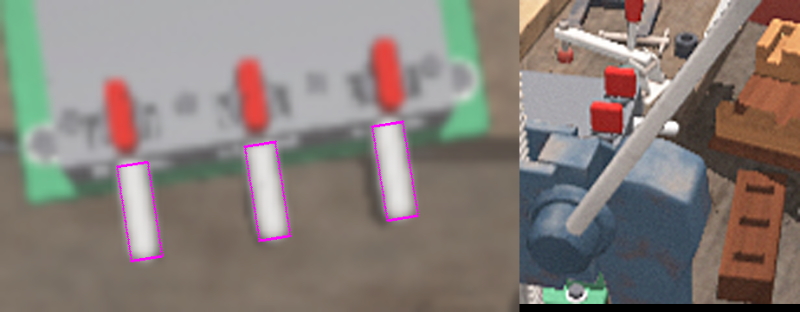

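All three keepers lie along their mandrels (at (121,115), (253,95) and (387,73)), the tails are still on the home outlines, and the oil can still stands. Handing in.

```bash
python3 -c "
from cell import r
print(r.sign_off())"
```

```text
the job is handed in; nothing more can be done
None
```

All three mandrels are fully home and each is locked by a keeper turned along it; the oil can is still standing, and I handed the job in at about 84 s.

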